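Move a locating pin with sprung tongs

TASK

Take the sprung tongs from their stand, squeeze them on the head of the locating pin deep inside the narrow pocket of the tall metal block, and draw the pin out. Start its shank in the hole of the low metal block, let the tongs spring open and press the pin fully home with the tongs' middle rod, leaning on it steadily with about 15 N for half a second and never more than 30 N. Then stand the tongs back in their stand and let go; do not touch the pin with the fingers, be just as gentle in the pocket, and leave the other things where they are.

Things in the scene. Friction and masses are not known exactly. Their poses are not given: they have to be found in the camera images.
- tongs_grip (a point): Centre of the black handles of the sprung tongs, upright in their stand. z up along the tongs, y the line along which the two handles (at +-y) close. Their flat outer faces are 48 mm apart when free, 18 mm wide (x), and reach 20 mm above this point (top of the tongs) and 24 mm below it, to finger guards standing out 7 mm, on which fingertips can bear. Hold them 43 to 46 mm apart to carry the tongs open.
- jaw_left (a joint): How far the left (+y) handle with its blade is pushed inward, m: 0 free, 0.0065 at its stop. It slides straight along y, and the right one moves alike. Springs push them apart: 8 N on each handle when free, rising by 0.5 N per mm. At 0.005 (handles 38 mm apart) the blades meet the pin's head.
- tongs: The tongs as a whole, 0.13 kg; origin midway between the blade tips, 100 mm below tongs_grip, axes as there. The two blades are 3 mm thick, 8 mm wide (x), and when free 22 mm apart inside, 28 mm over the outside. Rest tabs stand out from the blades 58 mm above the tips (underside), 39 mm over both, 14 mm wide.
- push_rod: The tongs' middle rod: fixed, stiff, 6 mm thick, on the centre line between the blades; its flat end is 12 mm above the blade tips (88 mm below tongs_grip). Origin and axes as tongs. When it rests on the pin's head, the blades reach 12 mm down beside the 14 mm tall head; lift it 1 to 2 mm off before squeezing, for fingers that swing forward as they close would press it down.
- stand_mouth (a point): Centre of the top of the slot in the tongs' stand, a fixed grey block 75 mm tall, 46 (x) by 62 mm (y), with a dark foot. z up; slot 12 mm wide (x), 33 mm long (y), 68 mm deep. The tongs hang in it by their rest tabs on the block's top, tongs_grip 42 mm above this point, their y along the slot.
- pocket_mouth (a point): Centre of the top of the narrow pocket in the tall fixed metal block, 75 mm tall, 46 (x) by 62 mm (y). z up. The pocket is 16 mm wide (x), 34 mm long (y) and 38 mm deep with a flat floor; a 10 mm hole in the floor's centre takes the pin's shank loosely.
- socket_mouth (a point): Centre of the top of the 9 mm hole, 22 mm deep with a 1 mm chamfer, in the low fixed metal block, 30 mm tall, 50 (x) by 62 mm (y). z up. 8 mm below the top a sprung ball on the +x side stands 1.5 mm into the hole and grips the shank with about 5 N: the pin does not drop in by its own weight but must be pushed (about 5 to 12 N).
- pin: The locating pin, plain steel, about 30 g, 30 mm long, upright; origin at its foot, z up. Round shank 8 mm thick, 16 mm long (lowest 4 mm tapering to 4 mm), then a square head 12 x 12 mm, 14 mm tall. At first it stands in the pocket, head on the pocket's floor, top 24 mm below the mouth, sides within 0.1 rad of the pocket's.
- pin_mid (a point): Centre of the locating pin, half-way up its 30 mm length (15 mm below the top of the head); axes as pin.
- pin_seat (a point): Centre of the underside of the pin's head, 16 mm above its foot; when the pin is fully home this lies on socket_mouth.
- solder_reel: Bystander: a blue-flanged reel, 61 mm across, 38 mm tall; origin at the centre of its underside.
- loupe: Bystander: a short black cylinder, 37 mm across, 30 mm tall; origin at the centre of its underside.
- bnc_adapter: Bystander: a small stepped metal adapter standing upright, 15 mm across, 30 mm tall; origin at the centre of its underside.
- fuse_box: Bystander: a small flat white box, 40 x 62 x 16 mm; origin at the centre of its underside.
- usb_bar: Bystander: a white bar, 26 x 113 x 18 mm; origin at the centre of its underside.
- pen: Bystander: a pen lying down, 141 mm long, 11 mm thick; origin at the centre of its underside.
- pocket_block: The tall fixed metal block with the pocket; origin at the centre of its underside, 75 mm below pocket_mouth, axes as there.
- socket_block: The low fixed metal block with the hole; origin at the centre of its underside, 30 mm below socket_mouth, axes as there.
There are look-alikes about, which are no part of the job. Leave any green look-alike of the socket_block alone.

How it is judged:
By the outcome, as a careful person would: the job done as asked, in the order asked, and still so for the second after the job is handed in, with the robot touching nothing.
It also fails if it takes over 64 s, if anything falls off the work surface, if the arm or the gripper's body presses on something with over 40 N, if the wrist force passes 120 N, or if a joint passes its speed limit or range.

ROBOT

A 6-joint arm with a two-finger parallel gripper is mounted at the origin on a cart in front of the work surface, level with it; the furniture and walls round the work are solid. World frame = base frame: x ahead of the robot, y to its left, z up, the work surface at z = 0. Lengths are in mm, angles in rad, forces in N, time in s.
With the tool pointing down it reaches from about 275 to 975 mm from the base axis. Payload 8.4 kg.
Tool frame: the origin (TCP) lies midway between the tips of the shut fingers; the grasp point (between the pads) lies 19 mm behind it; z points along the fingers, y is the direction in which the jaws open and shut (so a half turn about z gives the same grasp; the last joint's range is limited). The gripper opens to 92 mm and grips with 3 to 60 N. Pads are 20 mm wide; open, the fingers measure 128 mm over their backs; the gripper's body (75 mm by 189 mm) begins 69 mm behind the grasp point.
Start: joints at [1.269, 0.353, 1.633, -0, 1.155, -0.002], TCP at [184.579, 597.125, 214.583] pointing down, gripper open.
Joint ranges: [-2.63, 2.63], [-0.92, 2.1], [0.06, 2.66], [-1.3, 4.44], [0, 2.69], [-3.02, 3.02]. Speed limits (rad/s): [2.22, 2.22, 2.79, 3.14, 3.14, 3.14].

INTERFACE

Orientations are given as a unit quaternion [w, x, y, z].
In Python, from plant import readout, capture, camera_params, robot gives the robot as it stands.
- The arm moves only by the shell command python3 -m pendant 'ROWS' [FORCE]. ROWS is JSON, a list of rows, each an object with "fingers": the opening, from 0 (shut) to 1 (fully open); "xyz": the shift along the tool's x, y, z in units of 40 mm (1.0 is 40 mm), a list of three; "twist": the turn about the tool's z in units of 5 degrees (1.0 is 5 degrees). In form: [{"fingers": fingers, "xyz": [dx, dy, dz], "twist": twist}, ...]. A call has exactly 10 rows; each row is the pose to reach, as a shift and turn from the pose commanded when the call began, along the tool's axes at that moment; what a row does not reach only later rows make up. A row lasts 1/12 s, in which the tool goes at most 41.7 mm and 7.16 degrees, less where a joint would pass 70% of its speed; a pose out of reach is approached as far as the arm can. A call with a gripper value outside its range is refused whole. The fingers move at their own pace and stop on an object; FORCE is the grip in N (left out, the last holds). Time passes only in rows, so rows that repeat a pose let the fingers close, or fill a call up. It gives the time, the measured TCP pose, the force and the opening at its end, in the units of the state.
- readout.get_state(): the state, without advancing time (a new reading comes with each control period).
- capture(name): name is "side" or "top"; returns the picture (400x640x3 uint8, red, green, blue); there is no depth.
- camera_params(name): a dict with "K" (3x3 intrinsics, pixels), "xyz" and "orientation" of the camera in the world. Camera axes: x right, y up, looking along -z (the intrinsics and any distortion apply to the point x, -y, -z); pixel columns grow to the right and rows downward; lengths in mm; the calibration is good to about 2 mm. A picture is of the moment at which its call begins. camera_params takes no time and is no camera call.
- robot.sign_off(): hands the job in, once; it reports no verdict.
The state is a dict: "time_s": time; "joints": joint angles; "joint_velocities": joint speeds; "effort": joint torques, N m; "tool_pos": TCP position; "ee_rot": TCP orientation; "wrist_force": force on the tool from outside, world axes, zero at the start; "ft_torque": the same for the moment, N m; "finger_gap": finger opening in mm.
Only numpy, scipy, OpenCV 4.12 (cv2) and the standard library are available. Lean on these libraries where they do the work, as an engineer would, in place of code of your own. Each camera call takes 0.05 s, during which the arm holds its last target.

## Working session

There is one attempt and no reset: what is moved stays moved. The work goes in short steps, Python scripts to look and compute and a shell command to move; the robot and the scene stay as the last step left them, time stands still between calls to the robot, and variables do not carry over. Pictures are saved under pics/ and viewed, and the job is handed in when it is done.

```bash
ls; mkdir -p pics; python3 - <<'E'
from plant import readout,capture,camera_params
import cv2
for n in("side","top"):
    im=capture(n); cv2.imwrite(f"pics/{n}0.png",im[:,:,::-1]); print(n,camera_params(n))
print(readout.get_state())
E
```

```text
pics
side {'K': array([[461.24114139,   0.        , 321.72723946],
       [  0.        , 461.24114139, 196.59948012],
       [  0.        ,   0.        ,   1.        ]]), 'xyz': array([ -32.00763849, -950.93993221,  599.90496477]), 'orientation': array([ 0.80920367,  0.51629587, -0.14866306, -0.23775469])}
top {'K': array([[427.50454761,   0.        , 313.71767993],
       [  0.        , 427.50454761, 201.4287661 ],
       [  0.        ,   0.        ,   1.        ]]), 'xyz': array([ 325.62846085,    5.32512207, 1316.63514121]), 'orientation': array([ 0.70605974,  0.06565963, -0.06942078, -0.701676  ])}
{'time_s': 0.1, 'joints': array([ 1.26862075e+00,  3.53569180e-01,  1.63402869e+00, -3.55384746e-05,
        1.15519749e+00, -2.41851345e-03]), 'joint_velocities': array([-1.37113176e-04, -1.33974582e-03, -2.34842276e-03,  5.77526738e-05,
       -2.44909927e-03, -1.17592943e-03]), 'effort': array([-1.51959255e-03, -5.94904912e+01, -3.34930944e+01,  6.98653841e-02,
        1.83500623e-02, -3.81098630e-05]), 'tool_pos': array([184.45004591, 596.71510687, 213.95812396]), 'ee_rot': array([-7.51669942e-05,  1.49310895e-01,  9.88790117e-01, -5.96861545e-04]), 'wrist_force': array([0.88208341, 0.33231733, 0.65684163]), 'ft_torque': array([-0.00836154,  0.01240712, -0.01277975]), 'finger_gap': 91.96412740211092}
```

View pics/side0.png

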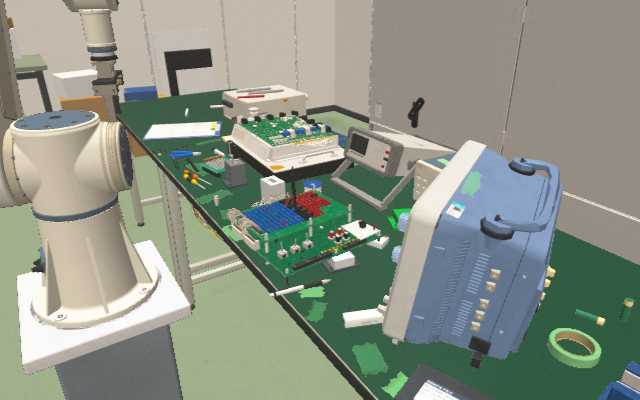

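View pics/top0.png

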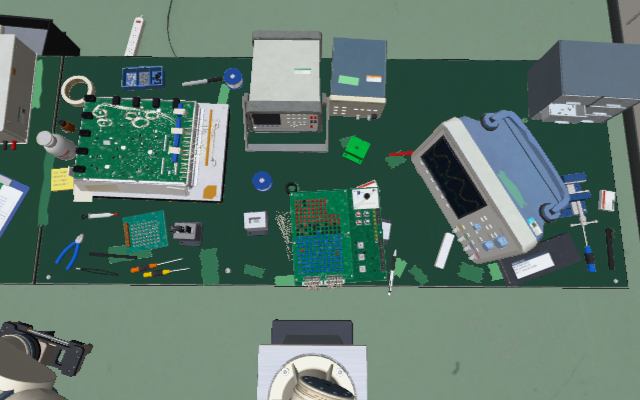

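```bash
python3 - <<'E'
import cv2
t=cv2.imread("pics/top0.png");s=cv2.imread("pics/side0.png")
cv2.imwrite("pics/t1.png",cv2.resize(t[120:300,140:400],(780,540),interpolation=cv2.INTER_CUBIC))
cv2.imwrite("pics/s1.png",cv2.resize(s[120:330,180:420],(686,600),interpolation=cv2.INTER_CUBIC))
E
```

```text
(no output)
```

View pics/t1.png

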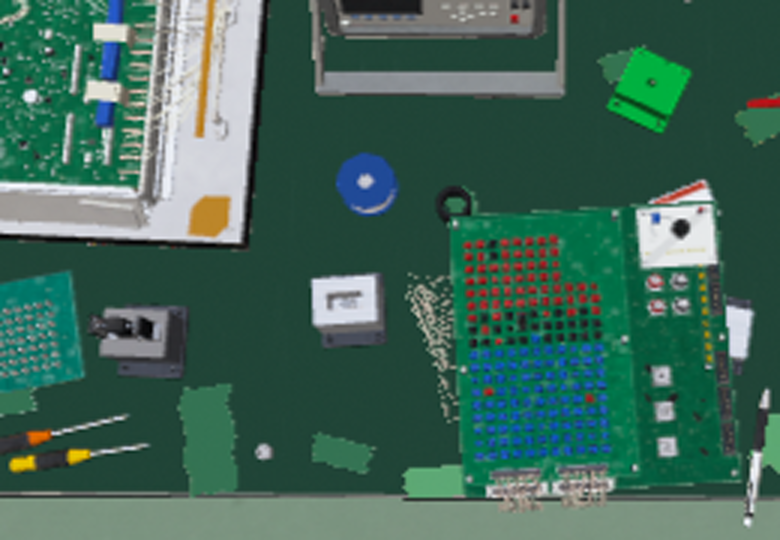

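View pics/s1.png

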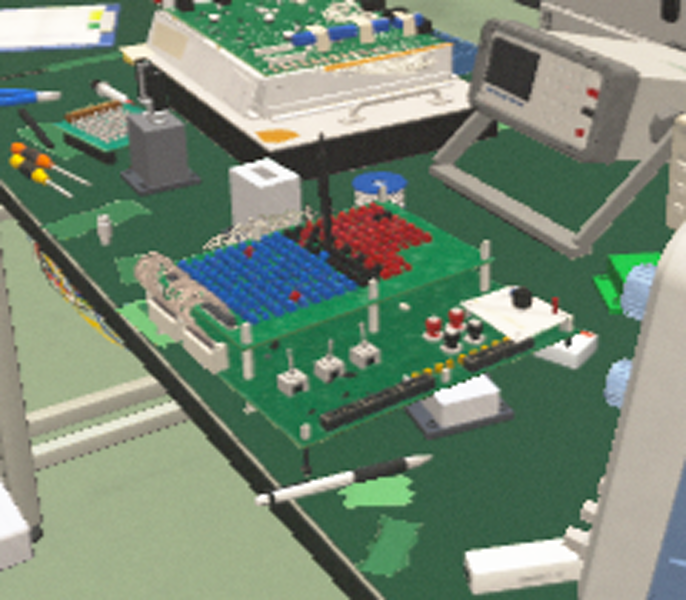

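```bash
cat > h.py <<'E'
import numpy as np,cv2
from scipy.spatial.transform import Rotation as R
from plant import readout,capture,camera_params
def cam(n):
    c=camera_params(n);q=c["orientation"];M=R.from_quat([q[1],q[2],q[3],q[0]]).as_matrix()
    return c["K"],np.array(c["xyz"]),M
def proj(n,p):
    K,o,M=cam(n);v=(np.atleast_2d(p)-o)@M;v=v*[1,-1,-1];u=v@K.T;return u[:,:2]/u[:,2:]
def ray(n,uv):
    K,o,M=cam(n);d=np.linalg.inv(K)@[uv[0],uv[1],1];return o,M@(d*[1,-1,-1])
def onz(n,uv,z):
    o,d=ray(n,uv);return o+d*(z-o[2])/d[2]
def tri(a,b):
    o1,d1=ray("side",a);o2,d2=ray("top",b)
    A=np.stack([d1,-d2],1);s=np.linalg.lstsq(A,o2-o1,rcond=None)[0]
    p,q=o1+d1*s[0],o2+d2*s[1];return (p+q)/2,np.linalg.norm(p-q)
def snap(n,name,box=None,sc=1):
    im=capture(n)[:,:,::-1]
    cv2.imwrite(f"pics/{name}_full.png",im)
    if box: crop(f"pics/{name}_full.png",name,box,sc)
def crop(f,name,box,sc):
    im=cv2.imread(f);x0,y0,x1,y1=box
    cv2.imwrite(f"pics/{name}.png",cv2.resize(im[y0:y1,x0:x1],None,fx=sc,fy=sc,interpolation=cv2.INTER_CUBIC))
E
python3 - <<'E'
from h import *
print(proj("top",[[184.5,597,214],[0,0,0],[300,0,0]]),proj("side",[[184.5,597,214],[0,0,0]]))
for uv,z in(((184,230),75),((256,221),75),((385,230),30),((355,150),30)):print(uv,onz("top",uv,z))
crop("pics/top0.png","t2",(160,200,290,260),6)
crop("pics/top0.png","t3",(330,170,450,300),4)
crop("pics/side0.png","s2",(205,140,305,230),6)
crop("pics/side0.png","s3",(280,210,420,310),5)
E
```

```text
[[ 70.5254801  341.20795419]
 [312.23442179 399.45107315]
 [312.86414599 292.90318425]] [[115.65175289 117.82790439]
 [ 98.64054948 289.08417618]]
(184, 230) [478.73243725 377.06908962  75.        ]
(256, 221) [506.58733403 168.16169952  75.        ]
(385, 230) [ 488.17168183 -217.28139837   30.        ]
(355, 150) [ 740.26315782 -129.55737183   30.        ]
```

View pics/t2.png

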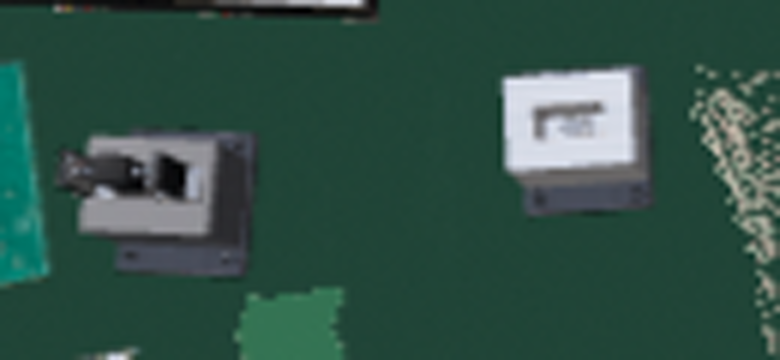

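View pics/t3.png

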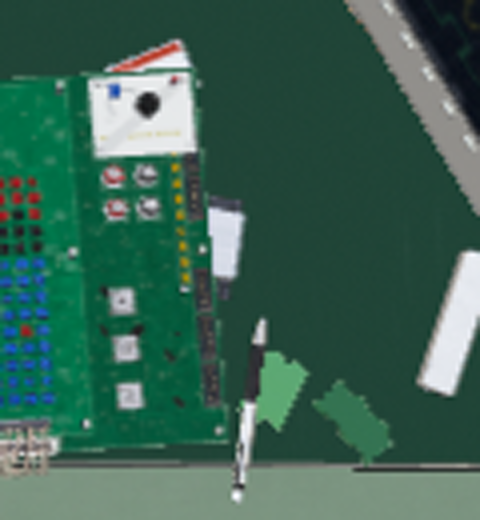

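View pics/s2.png

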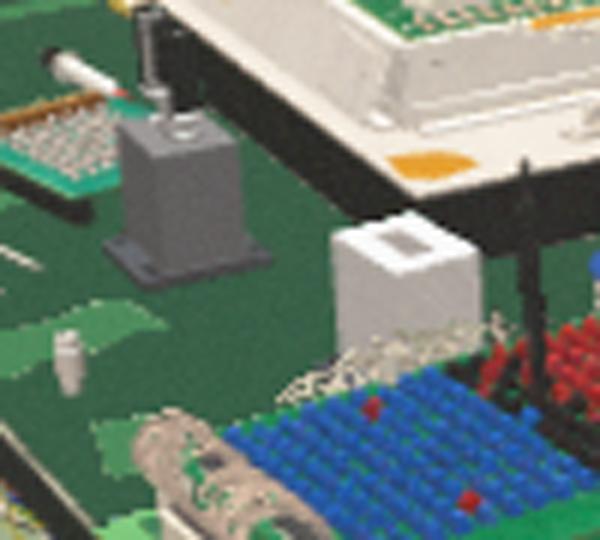

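View pics/s3.png

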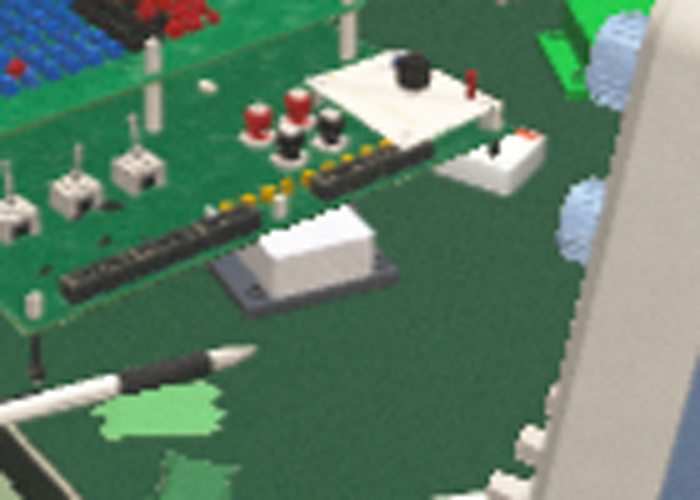

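```bash
python3 - <<'E'
from h import *
crop("pics/top0.png","t4",(345,175,405,295),5)
crop("pics/side0.png","s4",(310,235,370,280),12)
crop("pics/side0.png","s5",(225,170,395,300),4)
E
```

```text
(no output)
```

View pics/t4.png

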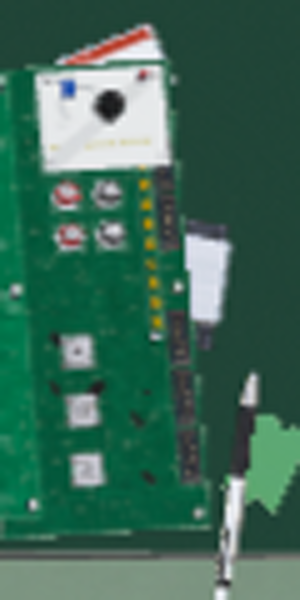

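View pics/s4.png

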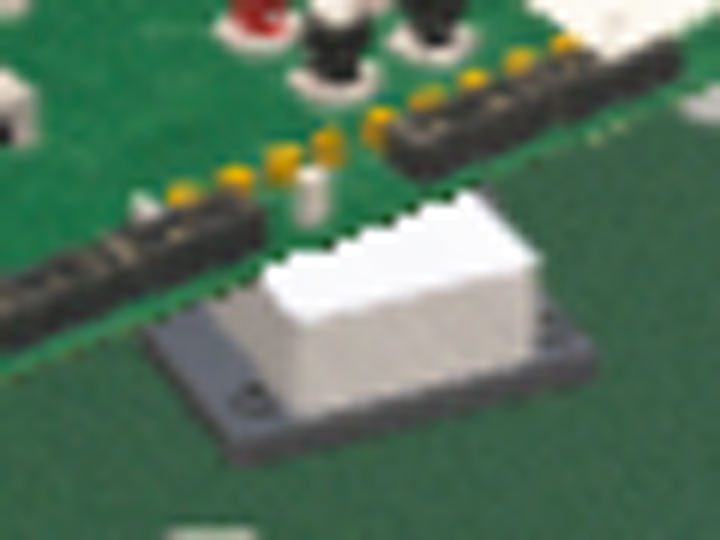

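View pics/s5.png

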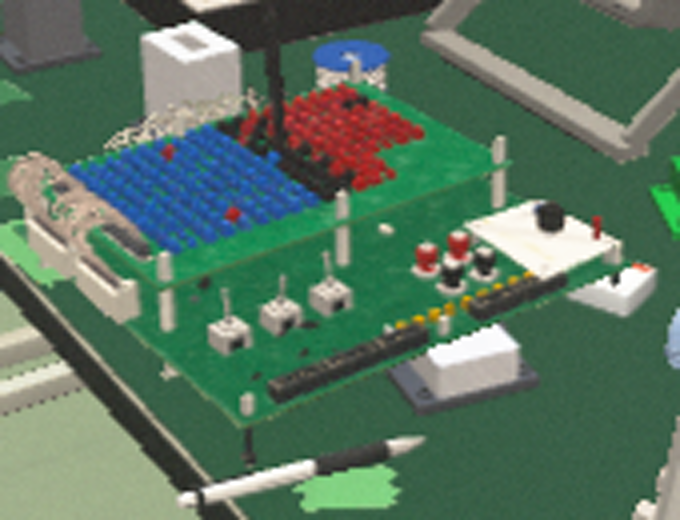

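```bash
python3 - <<'E'
from h import *
print("pcb",tri((286.5,275.5),(386.6,280)),tri((381,234.5),(379.4,188)))
A=onz("side",(335,261.8),30);B=onz("side",(355,256.8),30);C=onz("side",(349.6,250.8),30)
D=onz("side",(332.2,257.2),30)
print(A,B,C,D,np.linalg.norm(A-B))
print(onz("top",(391.4,223.4),30),onz("top",(389.4,239.6),30))
E
```

```text
pcb (array([ 341.10350545, -218.48816281,   33.15973748]), np.float64(4.269355230820999)) (array([ 615.65252478, -201.41050332,   40.1729226 ]), np.float64(1.1440654945393816))
[ 462.10646193 -227.46626846   30.        ] [ 511.99190096 -235.15608741   30.        ] [ 516.78185077 -207.40330517   30.        ] [ 467.42071016 -208.21058467   30.        ] 50.47465049573917
[ 508.46702337 -237.27395642   30.        ] [ 459.13015593 -229.80849387   30.        ]
```

```bash
python3 - <<'E'
from h import *
for uv in((382.4,232),(383,235),(381.5,226)):
  print("top edge",uv,onz("top",uv,30),onz("top",uv,38))
# side: edge over the block, from s4
for uv in((332,257.2),(341,254),(349.6,250.8)): print("side",onz("side",uv,30),onz("side",uv,38))
c=np.array([489,-202,30]);
u=np.array([50,-7.5,0])/50.5;v=np.array([7.5,50,0])/50.5
P=[c+a*25*u+b*31*v for a,b in((-1,-1),(1,-1),(1,1),(-1,1))]+[c]
print(proj("side",P),proj("top",P))
E
```

```text
top edge (382.4, 232) [ 482.03319203 -209.24573424   30.        ] [ 481.06070355 -207.91158223   38.        ]
top edge (383, 235) [ 472.93303767 -210.83403699   30.        ] [ 472.01713185 -209.49000929   38.        ]
top edge (381.5, 226) [ 500.31239069 -206.9676541    30.        ] [ 499.22624638 -205.64766668   38.        ]
side [ 467.03833019 -207.96217581   30.        ] [ 460.03300826 -218.39167269   38.        ]
side [ 492.00920001 -207.93725394   30.        ] [ 484.65335129 -218.36710066   38.        ]
side [ 516.78185077 -207.40330517   30.        ] [ 509.07825774 -217.84064716   38.        ]
[[334.46690308 262.44272876]
 [354.31732699 257.41690617]
 [342.21287184 244.59540824]
 [323.09926652 249.16513323]
 [338.46659225 253.2271307 ]] [[389.12091787 239.42832141]
 [391.1081468  223.17581551]
 [370.86206485 220.0453484 ]
 [368.72891736 236.25653621]
 [379.9530337  229.69600957]]
```

```bash
python3 - <<'E'
from h import *
for a,b in(((335.75,250.5),(380.6,232.2)),((287,270),(384.6,277.6)),((286.5,277),(384.6,277.6)),((362.5,222.5),(366.8,195.8)),((307.5,244),(365,248)),((295,242),(360.4,245.4)),((309.7,262),(361.8,257.6)),):
  print(a,b,tri(a,b))
for z in(0,4,6,8,10,30): print(z,proj("side",[462,-227.5,z]),proj("side",[441,-245,z]))
E
```

```text
(335.75, 250.5) (380.6, 232.2) (array([ 480.55062156, -202.33132362,   40.26863945]), np.float64(0.9059557558952199))
(287, 270) (384.6, 277.6) (array([ 347.34709701, -211.19231295,   40.79100686]), np.float64(2.9828499691048855))
(286.5, 277) (384.6, 277.6) (array([ 346.14490483, -213.23333867,   24.7619924 ]), np.float64(0.21599296105843152))
(362.5, 222.5) (366.8, 195.8) (array([ 587.6717492 , -160.22059759,   62.59789812]), np.float64(1.9237152864431197))
(307.5, 244) (365, 248) (array([ 433.08384547, -154.00560395,   48.63051142]), np.float64(2.764416319024149))
(295, 242) (360.4, 245.4) (array([ 427.398962  , -134.29381282,   49.17502913]), np.float64(26.183595255068354))
(309.7, 262) (361.8, 257.6) (array([ 420.41020265, -156.05211254,    2.44899777]), np.float64(31.33611298253282))
0 [[334.87355631 273.00803403]] [[331.44619792 279.74876911]]
4 [[334.88615947 271.53213531]] [[331.45342091 278.24994421]]
6 [[334.89247635 270.79239423]] [[331.45704137 277.49867016]]
8 [[334.89880347 270.0514548 ]] [[331.46066784 276.74615093]]
10 [[334.90514084 269.30931411]] [[331.46430032 275.99238342]]
30 [[334.96908428 261.82118971]] [[331.50095931 268.38536389]]
```

```bash
python3 - <<'E'
from h import *
t=cv2.imread("pics/top0.png");s=cv2.imread("pics/side0.png")
def rep(n,im,box,z,lo,hi=255,sat=40,name=""):
    x0,y0,x1,y1=box;c=im[y0:y1,x0:x1];c=cv2.resize(c,None,fx=8,fy=8,interpolation=cv2.INTER_CUBIC)
    hsv=cv2.cvtColor(c,cv2.COLOR_BGR2HSV);m=((hsv[...,2]>=lo)&(hsv[...,2]<=hi)&(hsv[...,1]<sat)).astype(np.uint8)
    cs,_=cv2.findContours(m,cv2.RETR_EXTERNAL,cv2.CHAIN_APPROX_NONE);k=max(cs,key=cv2.contourArea)
    h=cv2.convexHull(k);e=cv2.approxPolyDP(h,12,True)[:,0]
    pix=(e+0.5)/8-0.5+[x0,y0]
    W=np.array([onz(n,p,z) for p in pix])[:,:2]
    print(name,n,pix.round(1).tolist());print(W.round(1).tolist())
    print(" rect",cv2.minAreaRect(W.astype(np.float32)), "edges",np.linalg.norm(W-np.roll(W,-1,0),axis=1).round(1))
    v=c.copy();cv2.drawContours(v,[e],-1,(0,0,255),1);cv2.imwrite(f"pics/m_{name}_{n}.png",v)
rep("top",t,(235,205,280,240),75,200,name="pocket")
rep("side",s,(255,170,290,195),75,205,name="pocket")
rep("top",t,(166,215,204,250),75,105,200,name="stand")
rep("side",s,(220,150,250,172),75,100,160,name="stand")
a=cv2.cvtColor(s[155:190,220:250],cv2.COLOR_BGR2GRAY)
for r in a[::2]:print(r)
E
python3 - <<'E'
import cv2,numpy as np
ims=[cv2.imread(f"pics/m_{n}.png") for n in("pocket_top","pocket_side","stand_top","stand_side")]
h=max(i.shape[0] for i in ims[:4])
row=lambda a:np.hstack([cv2.copyMakeBorder(i,0,h-i.shape[0],0,10,0) for i in a])
r1,r2=row(ims[:2]),row(ims[2:]);w=max(r1.shape[1],r2.shape[1])
p=lambda r:cv2.copyMakeBorder(r,0,0,0,w-r.shape[1],0)
o=np.vstack([p(r1),p(r2)]);print(o.shape);cv2.imwrite("pics/mm.png",o)
E
```

```text
pocket top [[263.9, 211.7], [264.6, 226.1], [244.3, 226.9], [244.1, 212.8]]
[[534.4, 145.7], [491.8, 142.7], [488.9, 201.7], [530.7, 204.0]]
 rect ((511.5281982421875, 173.3530731201172), (42.693241119384766, 59.1284065246582), 3.095595359802246) edges [42.7 59.1 41.9 58.4]
pocket side [[283.6, 181.4], [270.6, 185.3], [260.3, 179.2], [272.9, 174.9]]
[[535.0, 147.2], [490.7, 142.6], [485.9, 199.4], [531.9, 208.5]]
 rect ((511.3099670410156, 175.5502166748047), (46.6533317565918, 62.10234832763672), 4.85491943359375) edges [44.6 57.  46.9 61.4]
stand top [[195.4, 222.6], [193.9, 238.2], [172.9, 237.6], [175.1, 222.3]]
[[500.8, 345.1], [455.0, 346.7], [456.4, 407.8], [501.2, 404.6]]
 rect ((478.6305236816406, 376.40203857421875), (61.63818359375, 45.836769104003906), 88.65215301513672) edges [45.8 61.  44.8 59.5]
stand side [[228.6, 149.6], [244.2, 162.9], [243.9, 165.1], [223.1, 166.4], [223.3, 160.8]]
[[509.2, 499.3], [501.2, 349.4], [492.8, 332.4], [432.9, 357.4], [452.4, 404.5]]
 rect ((494.0589294433594, 418.68109130859375), (160.4837188720703, 66.09506225585938), 67.51551818847656
[... 1447 characters left out ...]
5 83 84]
[ 84  82  83  89  90  86  88  86  86  87  88  90  94  95  94  96  96  96
  94  99  94  96  91  95  94  96 101  86  84  83]
[ 81  84  71  97 104 105 107 106  99  89  87  88  94  95  96  97  95  96
 100  93  99  94  96  95  94  97  90  79  86  81]
[ 80  81  85  77  71  92 107 104 105 107  93  90  89  96  94  94  94  94
  95  96  96 103 101  96  91  83  79  73  77  76]
[ 83  77  79  79  82  75  70  98 103  86  72  83  97 101  96  92  79  77
  70  73  73  72  75  71  72  71  80  79  81  81]
[81 78 83 82 83 83 81 73 71 74 74 71 75 68 71 70 71 78 79 81 80 82 78 82
 79 82 79 81 85 83]
[84 82 78 81 82 83 83 80 77 81 82 82 79 83 84 79 84 82 83 80 80 82 81 81
 80 81 81 82 82 84]
(560, 660, 3)
```

View pics/mm.png

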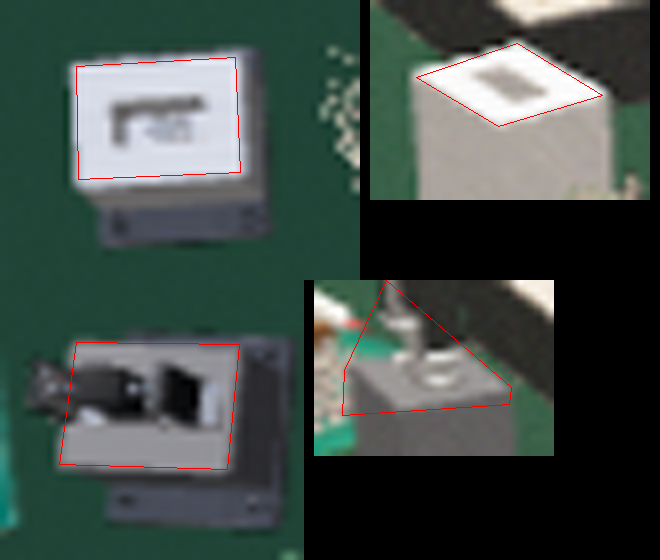

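```bash
cat > go.py <<'E'
import sys
from h import *
def go(x,y,z,yaw=None):
    s=readout.get_state();q=s["ee_rot"];M=R.from_quat([q[1],q[2],q[3],q[0]]).as_matrix()
    p=np.array(s["tool_pos"]);d=M.T@(np.array([x,y,z])-p)/40
    ya=np.degrees(np.arctan2(M[1,1],M[0,1]));tw=0 if yaw is None else ((-(yaw-ya)+90)%180-90)/5
    print("t%.2f"%s["time_s"],"p",p.round(1),"yawY %.2f"%ya,"xyz",d.round(3),"twist %.2f"%tw,"F",s["wrist_force"].round(1),"gap %.1f"%s["finger_gap"],"q6 %.2f"%s["joints"][5])
if __name__=="__main__":
    a=[float(v) for v in sys.argv[1:]];go(*a)
E
python3 go.py 478.6 376.4 190 88.3
python3 - <<'E'
from h import *
# antenna, tongs handles, tray etc
print(onz("top",(313,224),150),onz("top",(313,224),40))
print("ant",[tri((293.7,167),(312,r)) for r in(222,226)])
E
```

```text
t0.10 p [184.5 596.7 214. ] yawY 72.83 xyz [-8.652 -3.09   0.603] twist -3.09 F [0.9 0.3 0.7] gap 92.0 q6 -0.00
[488.34681971   1.35338119 150.        ] [503.68925099   0.97889264  40.        ]
ant [(array([490.7331081 ,   3.88221198, 175.99907182]), np.float64(1.3177506867698525)), (array([484.08563141,   1.70989159, 177.32112756]), np.float64(10.96649621209821))]
```

Candidates: 
- Tongs and stand: only the grey block at top (184,230) / side (235,160).
- Pocket: the white tall block at top (255,220).
- Socket: the white low block at top (385,230) / side (345,260), versus the green look-alike at (355,150), which I reject.
- Reels: blue at (262,181) and (232,78), both left alone.

The close crops confirmed the stand with tongs, the pocket, and the white low block. The block is partly hidden by the circuit board.

```bash
python3 -m pendant '[{"fingers":1,"xyz":[-8.65,-3.09,0.6],"twist":-3.1},{"fingers":1,"xyz":[-8.65,-3.09,0.6],"twist":-3.1},{"fingers":1,"xyz":[-8.65,-3.09,0.6],"twist":-3.1},{"fingers":1,"xyz":[-8.65,-3.09,0.6],"twist":-3.1},{"fingers":1,"xyz":[-8.65,-3.09,0.6],"twist":-3.1},{"fingers":1,"xyz":[-8.65,-3.09,0.6],"twist":-3.1},{"fingers":1,"xyz":[-8.65,-3.09,0.6],"twist":-3.1},{"fingers":1,"xyz":[-8.65,-3.09,0.6],"twist":-3.1},{"fingers":1,"xyz":[-8.65,-3.09,0.6],"twist":-3.1},{"fingers":1,"xyz":[-8.65,-3.09,0.6],"twist":-3.1}]' 20
python3 go.py 478.6 376.4 190 88.3
python3 - <<'E'
from h import *
snap("side","sa",(190,70,290,190),5)
snap("top","ta",(120,160,240,260),5)
E
```

```text
time_s: 0.93
tool_pos: [483.0, 372.7, 189.8]
ee_rot: [0.001, 0.017, 1.0, -0.001]
wrist_force: [-0.4, -0.1, 0.2]
finger_gap: 92.1
t0.93 p [483.  372.7 189.8] yawY 88.10 xyz [ 0.113  0.089 -0.005] twist -0.04 F [-0.4 -0.1  0.2] gap 92.1 q6 -0.88
```

View pics/sa.png

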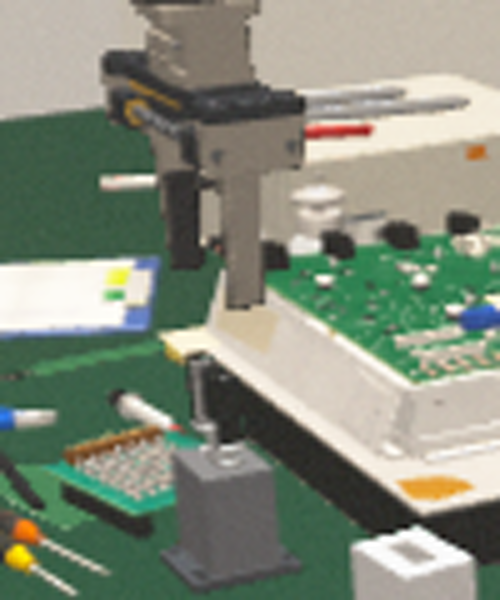

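View pics/ta.png

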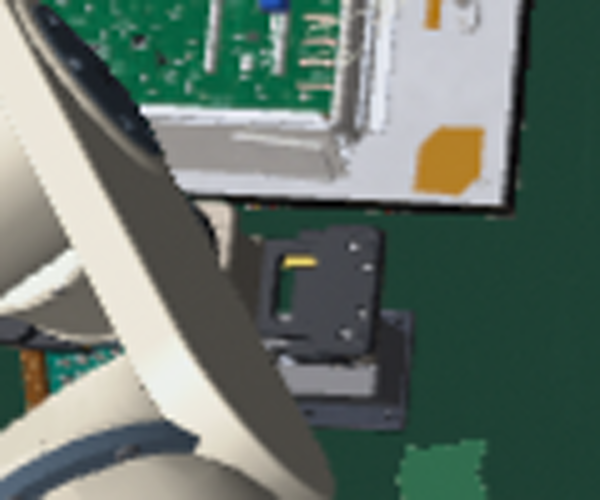

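```bash
python3 - <<'E'
from h import *
s=readout.get_state();print(s["tool_pos"],s["time_s"])
p=s["tool_pos"]
for z in(0,10): print(proj("side",[p+[x,-y,z] for x,y in((-10,46),(10,46),(10,64),(-10,64))]).round(1))
# handles top predicted z137, center 478.6,376.4
c=np.array([478.6,376.4,0])
print(proj("side",[c+[a,b,z] for z in(137,93,75) for a in(-9,9) for b in (-24,24)]).round(1))
crop("pics/sa_full.png","sb",(218,125,258,175),15)
E
```

```text
[479.30514215 375.69064266 189.99489698] 1.0333
[[234.2 131.3]
 [240.4 130.3]
 [242.8 131.7]
 [236.6 132.8]]
[[234.  128.1]
 [240.1 127.1]
 [242.5 128.5]
 [236.3 129.6]]
[[232.9 146. ]
 [227.  141.9]
 [238.3 145. ]
 [232.3 140.9]
 [234.1 159.3]
 [228.3 154.9]
 [239.4 158.2]
 [233.5 153.9]
 [234.6 164.6]
 [228.8 160.2]
 [239.9 163.5]
 [234.  159.1]]
```

View pics/sb.png

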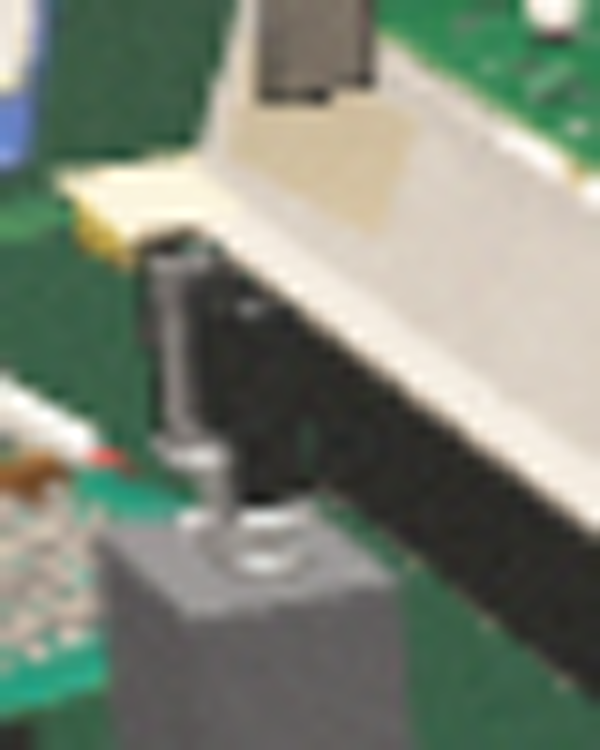

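```bash
python3 - <<'E'
from h import *
for uv in((224.7,160.3),(230.7,166),(244.3,163.7),(234.5,162)):print(onz("side",(uv[0]-.5,uv[1]-.5),75))
# finger near tip corner: px
p=np.array([483,372.7,189.8]);print(proj("side",[p+[x,-y,0] for x,y in((-10,46),(10,46),(10,64),(-10,64))]).round(1))
E
python3 go.py 478.6 376.4 110 88.3
```

```text
[458.37630627 411.81299556  75.        ]
[454.85645456 352.68874944  75.        ]
[499.1502568  347.90965415  75.        ]
[478.96233759 379.54935246  75.        ]
[[235.8 131.5]
 [241.9 130.4]
 [244.3 131.8]
 [238.2 132.9]]
t1.03 p [479.3 375.7 190. ] yawY 88.15 xyz [0.016 0.018 2.   ] twist -0.03 F [-0.5  0.1 -0.1] gap 91.9 q6 -0.88
```

```bash
python3 -m pendant '[{"fingers":1,"xyz":[0.016,0.03,0.5],"twist":0},{"fingers":1,"xyz":[0.016,0.03,1.0],"twist":0},{"fingers":1,"xyz":[0.016,0.03,1.5],"twist":0},{"fingers":1,"xyz":[0.016,0.03,1.9],"twist":0},{"fingers":1,"xyz":[0.016,0.03,2.15],"twist":0},{"fingers":0.8,"xyz":[0.016,0.03,2.25],"twist":0},{"fingers":0.6,"xyz":[0.016,0.03,2.25],"twist":0},{"fingers":0.6,"xyz":[0.016,0.03,2.25],"twist":0},{"fingers":0.6,"xyz":[0.016,0.03,2.25],"twist":0},{"fingers":0.6,"xyz":[0.016,0.03,2.25],"twist":0}]' 20
python3 go.py 478.8 377 100 88.3
python3 - <<'E'
from h import *
snap("side","sc",(205,90,265,175),8)
E
```

```text
time_s: 1.87
tool_pos: [478.5, 378.6, 101.6]
ee_rot: [0.001, 0.015, 1.0, 0.001]
wrist_force: [0.3, -0.1, 0.1]
finger_gap: 60.8
t1.87 p [478.5 378.6 101.6] yawY 88.33 xyz [-0.009 -0.039  0.04 ] twist 0.01 F [ 0.3 -0.1  0.1] gap 60.8 q6 -0.87
```

View pics/sc.png

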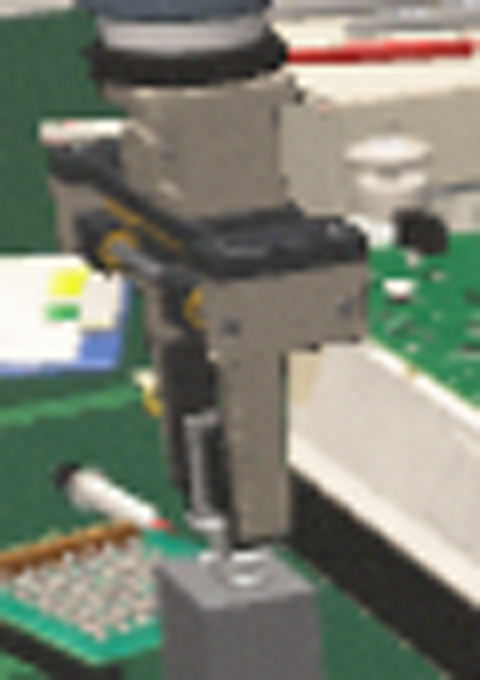

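```bash
python3 go.py 478.8 377 96 88.3; python3 -m pendant '[{"fingers":0.56,"xyz":[0,0,0.05],"twist":0},{"fingers":0.54,"xyz":[0,0,0.1],"twist":0},{"fingers":0.52,"xyz":[0,0,0.1],"twist":0},{"fingers":0.51,"xyz":[0,0,0.1],"twist":0},{"fingers":0.50,"xyz":[0,0,0.1],"twist":0},{"fingers":0.49,"xyz":[0,0,0.1],"twist":0},{"fingers":0.49,"xyz":[0,0,0.1],"twist":0},{"fingers":0.49,"xyz":[0,0,0.1],"twist":0},{"fingers":0.49,"xyz":[0,0,0.1],"twist":0},{"fingers":0.49,"xyz":[0,0,0.1],"twist":0}]' 20
python3 go.py 478.8 377 96 88.3
```

```text
t1.92 p [478.5 378.5 101.5] yawY 88.32 xyz [-0.009 -0.037  0.139] twist 0.00 F [-0.8  0.  -0.1] gap 56.8 q6 -0.87
time_s: 2.75
tool_pos: [478.0, 378.1, 96.6]
ee_rot: [0.0, 0.015, 1.0, 0.0]
wrist_force: [0.2, 0.5, -1.1]
finger_gap: 44.9
t2.75 p [478.  378.1  96.6] yawY 88.32 xyz [-0.02  -0.027  0.014] twist 0.00 F [ 0.2  0.5 -1.1] gap 44.9 q6 -0.87
```

```bash
python3 -m pendant '[{"fingers":0.54,"xyz":[0,0,0],"twist":0},{"fingers":0.54,"xyz":[0,0,0],"twist":0},{"fingers":0.54,"xyz":[0,0,0.03],"twist":0},{"fingers":0.54,"xyz":[0,0,0.05],"twist":0},{"fingers":0.54,"xyz":[0,0,0.06],"twist":0},{"fingers":0.54,"xyz":[0,0,0.07],"twist":0},{"fingers":0.54,"xyz":[0,0,0.07],"twist":0},{"fingers":0.54,"xyz":[0,0,0.07],"twist":0},{"fingers":0.54,"xyz":[0,0,0.07],"twist":0},{"fingers":0.54,"xyz":[0,0,0.07],"twist":0}]' 20
python3 go.py 478.8 377 93 88.3
```

```text
time_s: 3.58
tool_pos: [478.1, 378.1, 93.8]
ee_rot: [0.0, 0.015, 1.0, 0.0]
wrist_force: [0.3, 0.9, -0.2]
finger_gap: 49.6
t3.58 p [478.1 378.1  93.8] yawY 88.32 xyz [-0.019 -0.027  0.02 ] twist 0.00 F [ 0.3  0.9 -0.2] gap 49.6 q6 -0.87
```

```bash
python3 -m pendant '[{"fingers":0.54,"xyz":[0,0,0.02],"twist":0},{"fingers":0.54,"xyz":[0,0,0.04],"twist":0},{"fingers":0.54,"xyz":[0,0,0.05],"twist":0},{"fingers":0.54,"xyz":[0,0,0.05],"twist":0},{"fingers":0.52,"xyz":[0,0,0.05],"twist":0},{"fingers":0.50,"xyz":[0,0,0.05],"twist":0},{"fingers":0.485,"xyz":[0,0,0.05],"twist":0},{"fingers":0.485,"xyz":[0,0,0.05],"twist":0},{"fingers":0.485,"xyz":[0,0,0.05],"twist":0},{"fingers":0.485,"xyz":[0,0,0.05],"twist":0}]' 20
python3 go.py 478.8 377 93 88.3
```

```text
time_s: 4.42
tool_pos: [478.7, 379.3, 93.3]
ee_rot: [0.001, 0.015, 1.0, 0.001]
wrist_force: [-2.6, 1.1, 10.5]
finger_gap: 44.7
t4.42 p [478.7 379.3  93.3] yawY 88.31 xyz [-0.004 -0.058  0.008] twist 0.00 F [-2.6  1.1 10.5] gap 44.7 q6 -0.87
```

```bash
python3 -m pendant '[{"fingers":0.485,"xyz":[0,0,-0.1],"twist":0},{"fingers":0.485,"xyz":[0,0,-0.3],"twist":0},{"fingers":0.485,"xyz":[0,0,-0.6],"twist":0},{"fingers":0.485,"xyz":[0,0,-1.0],"twist":0},{"fingers":0.485,"xyz":[0,0,-1.4],"twist":0},{"fingers":0.485,"xyz":[0,0,-1.8],"twist":0},{"fingers":0.485,"xyz":[0,0,-2.1],"twist":0},{"fingers":0.485,"xyz":[0,0,-2.25],"twist":0},{"fingers":0.485,"xyz":[0,0,-2.3],"twist":0},{"fingers":0.485,"xyz":[0,0,-2.3],"twist":0}]' 20
python3 go.py 511.5 174.5 185 93.5
python3 - <<'E'
from h import *
snap("side","sd",(195,60,295,180),5)
E
```

```text
time_s: 5.25
tool_pos: [478.1, 378.1, 184.1]
ee_rot: [0.0, 0.015, 1.0, 0.0]
wrist_force: [0.3, 0.6, -0.1]
finger_gap: 44.7
t5.25 p [478.1 378.1 184.1] yawY 88.32 xyz [-0.984 -5.063 -0.023] twist -1.04 F [ 0.3  0.6 -0.1] gap 44.7 q6 -0.87
```

View pics/sd.png

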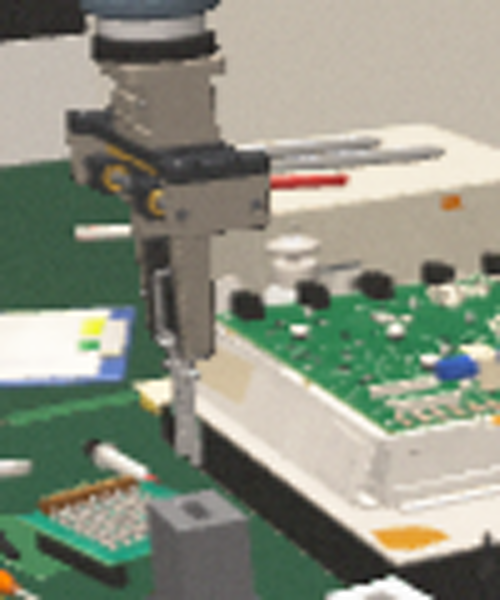

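```bash
python3 -m pendant '[{"fingers":0.485,"xyz":[-0.1,-0.6,0],"twist":-0.1},{"fingers":0.485,"xyz":[-0.3,-1.5,0],"twist":-0.3},{"fingers":0.485,"xyz":[-0.5,-2.4,0],"twist":-0.5},{"fingers":0.485,"xyz":[-0.7,-3.3,0],"twist":-0.7},{"fingers":0.485,"xyz":[-0.85,-4.1,0],"twist":-0.9},{"fingers":0.485,"xyz":[-0.93,-4.7,0.1],"twist":-1.0},{"fingers":0.485,"xyz":[-0.97,-5.0,0.2],"twist":-1.04},{"fingers":0.485,"xyz":[-0.984,-5.09,0.3],"twist":-1.04},{"fingers":0.485,"xyz":[-0.984,-5.09,0.35],"twist":-1.04},{"fingers":0.485,"xyz":[-0.984,-5.09,0.35],"twist":-1.04}]' 20
python3 - <<'E'
from h import *
snap("side","se",(240,110,320,220),6)
snap("top","te",(220,180,300,260),7)
E
python3 go.py 511.5 173.5 170 93.5
```

```text
time_s: 6.13
tool_pos: [510.9, 173.7, 168.8]
ee_rot: [-0.001, -0.031, 1.0, -0.0]
wrist_force: [0.6, 0.4, -0.8]
finger_gap: 44.6
t6.23 p [511.2 174.4 169.5] yawY 93.57 xyz [-0.005 -0.022 -0.012] twist 0.01 F [-0.5 -0.1 -1.6] gap 44.8 q6 -1.31
```

View pics/se.png

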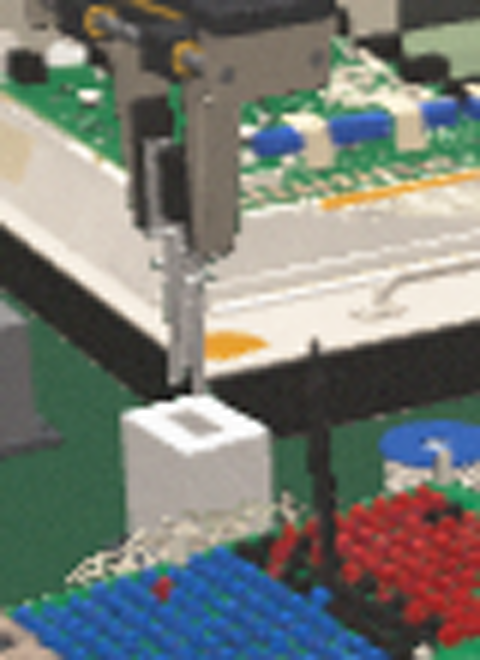

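View pics/te.png

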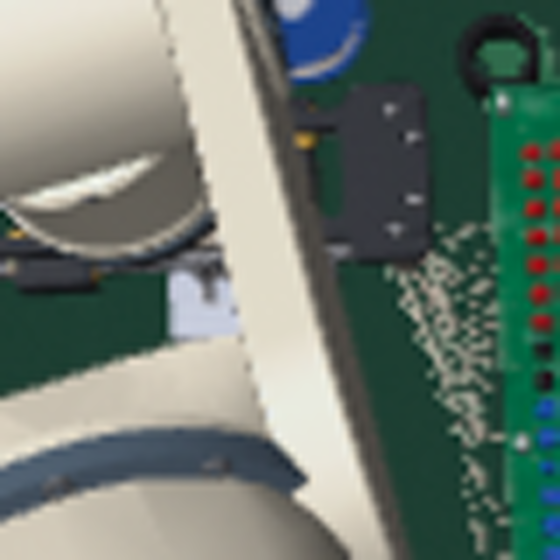

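```bash
python3 - <<'E'
from h import *
crop("pics/se_full.png","sf",(255,160,290,190),20)
y=np.radians(3.5);u=np.array([np.cos(y),np.sin(y),0]);v=np.array([-np.sin(y),np.cos(y),0])
c=np.array([511.,174,93.5])
print("pred tips near/far corners",proj("side",[c+a*4*u+b*v for b in(-12.5,12.5) for a in(-1,1)]).round(1))
c=np.array([511.5,173.5,75])
print("pred slot corners",proj("side",[c+a*8*u+b*17*v for b in(-1,1) for a in(-1,1)]).round(1),"block",proj("side",[c+a*23*u+b*31*v for b in(-1,1) for a in(-1,1)]).round(1))
E
```

```text
pred tips near/far corners [[272.6 175.9]
 [275.  175.3]
 [268.2 173.3]
 [270.6 172.7]]
pred slot corners [[272.8 182.7]
 [277.5 181.4]
 [266.8 179. ]
 [271.6 177.8]] block [[270.7 185.5]
 [284.5 181.7]
 [260.  178.7]
 [273.5 175.2]]
```

View pics/sf.png

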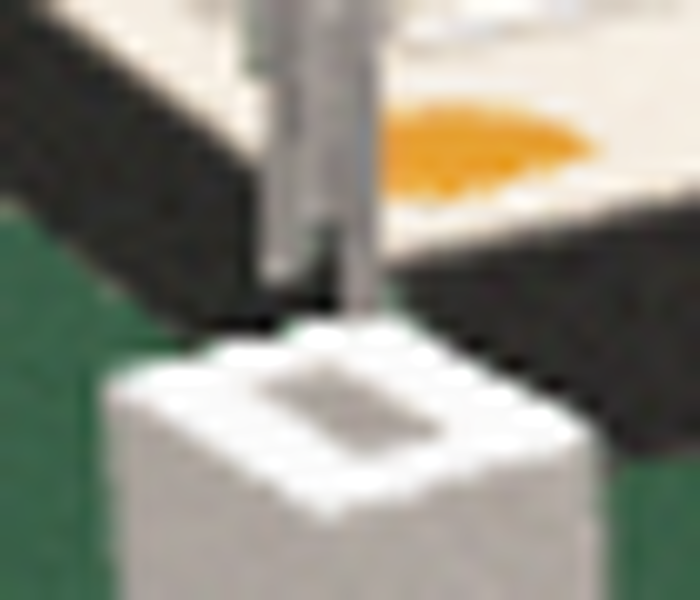

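```bash
python3 go.py 512 173.3 130 93.5;  python3 -m pendant '[{"fingers":0.485,"xyz":[-0.015,-0.025,0.0],"twist":0},{"fingers":0.485,"xyz":[-0.018,-0.026,0.1],"twist":0},{"fingers":0.485,"xyz":[-0.018,-0.026,0.25],"twist":0},{"fingers":0.485,"xyz":[-0.018,-0.026,0.4],"twist":0},{"fingers":0.485,"xyz":[-0.018,-0.026,0.55],"twist":0},{"fingers":0.485,"xyz":[-0.018,-0.026,0.7],"twist":0},{"fingers":0.485,"xyz":[-0.018,-0.026,0.85],"twist":0},{"fingers":0.485,"xyz":[-0.018,-0.026,0.95],"twist":0},{"fingers":0.485,"xyz":[-0.018,-0.026,0.98],"twist":0},{"fingers":0.485,"xyz":[-0.018,-0.026,0.98],"twist":0}]' 20
python3 go.py 512 173.3 117 93.5
```

```text
t6.23 p [511.2 174.4 169.5] yawY 93.57 xyz [-0.018 -0.028  0.988] twist 0.01 F [-0.5 -0.1 -1.6] gap 44.8 q6 -1.31
time_s: 7.07
tool_pos: [512.0, 172.3, 130.1]
ee_rot: [-0.0, -0.031, 1.0, -0.0]
wrist_force: [-0.2, 0.4, -0.8]
finger_gap: 44.8
t7.07 p [512.  172.3 130.1] yawY 93.52 xyz [-0.003  0.025  0.327] twist 0.00 F [-0.2  0.4 -0.8] gap 44.8 q6 -1.31
```

```bash
python3 -m pendant '[{"fingers":0.485,"xyz":[0,0.01,0.05],"twist":0},{"fingers":0.485,"xyz":[0,0.01,0.1],"twist":0},{"fingers":0.485,"xyz":[0,0.01,0.15],"twist":0},{"fingers":0.485,"xyz":[0,0.01,0.2],"twist":0},{"fingers":0.485,"xyz":[0,0.01,0.24],"twist":0},{"fingers":0.485,"xyz":[0,0.01,0.27],"twist":0},{"fingers":0.485,"xyz":[0,0.01,0.3],"twist":0},{"fingers":0.485,"xyz":[0,0.01,0.31],"twist":0},{"fingers":0.485,"xyz":[0,0.01,0.32],"twist":0},{"fingers":0.485,"xyz":[0,0.01,0.32],"twist":0}]' 20
python3 go.py 512 173.3 116 93.5
```

```text
time_s: 7.9
tool_pos: [512.2, 172.8, 117.7]
ee_rot: [-0.0, -0.031, 1.0, -0.0]
wrist_force: [0.2, 0.7, -1.4]
finger_gap: 45.1
t7.90 p [512.2 172.8 117.7] yawY 93.52 xyz [0.003 0.012 0.043] twist 0.00 F [ 0.2  0.7 -1.4] gap 45.1 q6 -1.31
```

```bash
python3 -m pendant '[{"fingers":0.47,"xyz":[0,0,0],"twist":0},{"fingers":0.45,"xyz":[0,0,0],"twist":0},{"fingers":0.43,"xyz":[0,0,0],"twist":0},{"fingers":0.42,"xyz":[0,0,0],"twist":0},{"fingers":0.41,"xyz":[0,0,0],"twist":0},{"fingers":0.40,"xyz":[0,0,0],"twist":0},{"fingers":0.38,"xyz":[0,0,0],"twist":0},{"fingers":0.36,"xyz":[0,0,0],"twist":0},{"fingers":0.36,"xyz":[0,0,0],"twist":0},{"fingers":0.36,"xyz":[0,0,0],"twist":0}]' 25
python3 go.py 512 173.3 116 93.5
```

```text
time_s: 8.73
tool_pos: [512.2, 172.8, 117.8]
ee_rot: [0.0, -0.031, 1.0, -0.0]
wrist_force: [-0.9, -0.5, -0.3]
finger_gap: 36.5
t8.73 p [512.2 172.8 117.8] yawY 93.52 xyz [0.004 0.013 0.046] twist 0.00 F [-0.9 -0.5 -0.3] gap 36.5 q6 -1.31
```

```bash
python3 -m pendant '[{"fingers":0.36,"xyz":[0,0,-0.1],"twist":0},{"fingers":0.36,"xyz":[0,0,-0.2],"twist":0},{"fingers":0.36,"xyz":[0,0,-0.35],"twist":0},{"fingers":0.36,"xyz":[0,0,-0.5],"twist":0},{"fingers":0.36,"xyz":[0,0,-0.7],"twist":0},{"fingers":0.36,"xyz":[0,0,-0.9],"twist":0},{"fingers":0.36,"xyz":[0,0,-1.15],"twist":0},{"fingers":0.36,"xyz":[0,0,-1.4],"twist":0},{"fingers":0.36,"xyz":[0,0,-1.6],"twist":0},{"fingers":0.36,"xyz":[0,0,-1.65],"twist":0}]' 25
python3 go.py 512 173.3 200 93.5
python3 - <<'E'
from h import *
snap("side","sg",(245,120,300,200),9)
E
```

```text
time_s: 9.57
tool_pos: [513.1, 173.1, 185.8]
ee_rot: [0.001, -0.031, 1.0, 0.0]
wrist_force: [1.1, 0.0, -1.1]
finger_gap: 36.7
t9.57 p [513.1 173.1 185.8] yawY 93.52 xyz [ 0.026  0.006 -0.356] twist 0.00 F [ 1.1  0.  -1.1] gap 36.7 q6 -1.31
```

View pics/sg.png

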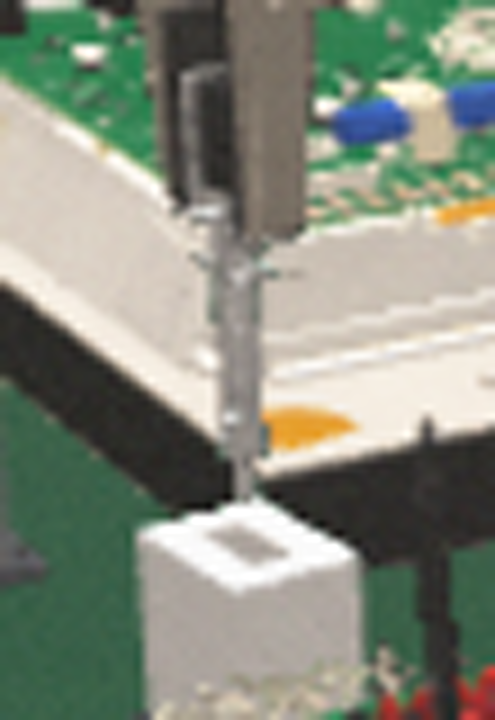

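```bash
python3 - <<'E'
from h import *
t=cv2.imread("pics/top0.png");s=cv2.imread("pics/side0.png")
print(cv2.cvtColor(t[218:246,378:396],cv2.COLOR_BGR2GRAY))
print(cv2.cvtColor(s[248:275,328:362],cv2.COLOR_BGR2GRAY)[::2])
E
```

```text
[[ 99  69  63  97  63  58  58  56  56  56  57  57  57  58  55  56  57  56]
 [ 97  67  64  97  81  92  75  66  61  58  59  60  57  57  56  56  57  56]
 [ 57  59  64  83  64  71  76  75  75  74  73  89  63  56  57  55  55  56]
 [ 86  60  59  83  90  89  90  81  76  67  64  76  62  56  57  57  56  55]
 [ 53  66  63  72 199 194 188 142 111  89  75  88  67  56  56  57  56  56]
 [ 72  69  66  75 205 222 221 220 219 218 186 186 131  72  57  56  56  56]
 [ 79  83  73  73 203 221 221 222 222 223 224 223 191 102  56  55  56  55]
 [ 73  71  65  68 203 222 222 223 222 222 222 221 162  85  58  56  56  57]
 [ 63  61  61  68 199 219 220 220 221 221 221 222 140  68  56  55  56  56]
 [ 64  63  61  67 196 216 216 217 217 218 218 219 136  67  57  56  55  57]
 [ 80  72  63  64 194 216 217 217 217 216 216 215 118  56  58  57  56  56]
 [ 64  62  59  63 100 200 218 218 219 219 219 189 101  56  57  56  56  57]
 [ 61  63  71  66  89 199 217 217 218 219 218 188 101  56  57  57  56  57]
 [ 64  76 137  95  86 202 219 217 217 216 217 186  99  55  57  55  56  56]
 [ 70  81 199 134  79 203 221 222 223 223 221 161 
[... 2275 characters left out ...]
 107 104 113 140 149 163 177 181 181 180 179 178 179 180 181 181 183
  179 156 148 119 106  93  89  79  76  77  74  73  72  76  82  78]
 [103  83  88  89  85 122 158 176 178 182 180 155 145 118 104  94  90  80
   74  78  76  74  75  75  71  71  80  82  83  82  80  79  80  82]
 [ 88 104 103 105 103  96  95  93  85  80  75  74  74  72  75  70  72  72
   76  81  79  81  81  82  82  82  82  83  81  80  84  82  83  79]
 [ 73  75  76  70  70  71  73  69  72  69  76  80  82  82  81  82  81  80
   83  80  79  83  79  82  83  82  81  85  81  80  81  82  79  79]
 [ 78  80  81  80  78  79  80  79  82  82  77  83  79  83  83  83  81  83
   81  81  80  80  84  81  84  79  82  83  83  85  82  84  83  86]]
```

```bash
python3 - <<'E'
from h import *
a=onz("top",(390.75,222.5),30);b=onz("top",(388.35,238.7),30);c=onz("side",(354.2,256.4),30);d=onz("side",(334.0,261.6),30)
for p,q in((a,b),(c,d)):
    m=(p+q)/2;w=p-q;print(p.round(1),q.round(1),"len %.1f"%np.linalg.norm(w),"yaw %.1f"%np.degrees(np.arctan2(w[1],w[0])),"mid",m.round(1))
    n=np.array([-w[1],w[0],0])/np.linalg.norm(w);print(" hole",(m+31*n).round(1))
for du in(0,.5,1.): print(onz("side",(344.1+du,259),30).round(1))
# same convention pocket block side top: check later; check pin foot now
s=readout.get_state();print(s["tool_pos"],proj("side",s["tool_pos"]-[0,0,96.6]),s["finger_gap"])
E
python3 go.py 400 100 190 88.3
```

```text
[ 511.2 -235.4   30. ] [ 461.8 -226.7   30. ] len 50.1 yaw -9.9 mid [ 486.5 -231.    30. ]
 hole [ 491.9 -200.5   30. ]
[ 511.5 -232.8   30. ] [ 460.7 -225.6   30. ] len 51.3 yaw -8.1 mid [ 486.1 -229.2   30. ]
 hole [ 490.4 -198.5   30. ]
[ 485.8 -229.1   30. ]
[ 486.8 -229.8   30. ]
[ 487.7 -230.4   30. ]
[512.94838956 173.06852979 185.33751456] [[272.43507526 175.79252255]] 36.51439085054476
t9.62 p [512.9 173.1 185.3] yawY 93.52 xyz [ 2.93  -1.65  -0.124] twist 1.04 F [-0.2  0.9 -0.7] gap 36.5 q6 -1.31
```

```bash
python3 go.py 390 80 202 87; python3 go.py 390 -120 202 81;python3 go.py 491.2 -199.7 202 81
```

```text
t9.62 p [512.9 173.1 185.3] yawY 93.52 xyz [ 3.21  -2.133 -0.425] twist 1.30 F [-0.2  0.9 -0.7] gap 36.5 q6 -1.31
t9.62 p [512.9 173.1 185.3] yawY 93.52 xyz [ 3.517 -7.124 -0.428] twist 2.50 F [-0.2  0.9 -0.7] gap 36.5 q6 -1.31
t9.62 p [512.9 173.1 185.3] yawY 93.52 xyz [ 1.114 -9.268 -0.424] twist 2.50 F [-0.2  0.9 -0.7] gap 36.5 q6 -1.31
```

```bash
python3 -m pendant '[{"fingers":0.36,"xyz":[0.3,-0.1,-0.2],"twist":0.1},{"fingers":0.36,"xyz":[0.8,-0.4,-0.4],"twist":0.4},{"fingers":0.36,"xyz":[1.5,-0.9,-0.42],"twist":0.7},{"fingers":0.36,"xyz":[2.2,-1.4,-0.42],"twist":1.0},{"fingers":0.36,"xyz":[2.9,-1.9,-0.42],"twist":1.3},{"fingers":0.36,"xyz":[3.3,-2.7,-0.42],"twist":1.6},{"fingers":0.36,"xyz":[3.4,-3.6,-0.42],"twist":1.9},{"fingers":0.36,"xyz":[3.5,-4.5,-0.42],"twist":2.2},{"fingers":0.36,"xyz":[3.5,-5.3,-0.42],"twist":2.5},{"fingers":0.36,"xyz":[3.5,-5.8,-0.42],"twist":2.5}]' 25
python3 go.py 491.2 -199.7 202 81
```

```text
time_s: 10.45
tool_pos: [386.2, -69.8, 200.6]
ee_rot: [0.0, 0.079, 0.997, -0.0]
wrist_force: [0.9, 0.4, -1.8]
finger_gap: 36.6
t10.45 p [386.2 -69.8 200.6] yawY 80.89 xyz [-3.107 -2.792 -0.032] twist -0.02 F [ 0.9  0.4 -1.8] gap 36.6 q6 -1.59
```

```bash
python3 -m pendant '[{"fingers":0.36,"xyz":[-0.3,-0.5,0],"twist":0},{"fingers":0.36,"xyz":[-0.9,-1.1,0],"twist":0},{"fingers":0.36,"xyz":[-1.5,-1.7,0],"twist":0},{"fingers":0.36,"xyz":[-2.1,-2.2,0],"twist":0},{"fingers":0.36,"xyz":[-2.6,-2.55,0.1],"twist":0},{"fingers":0.36,"xyz":[-2.95,-2.7,0.3],"twist":0},{"fingers":0.36,"xyz":[-3.07,-2.77,0.55],"twist":0},{"fingers":0.36,"xyz":[-3.1,-2.79,0.75],"twist":0},{"fingers":0.36,"xyz":[-3.1,-2.79,0.85],"twist":0},{"fingers":0.36,"xyz":[-3.1,-2.79,0.85],"twist":0}]' 25
python3 go.py 491.2 -199.7 140 81
python3 - <<'E'
from h import *
snap("side","si",(300,170,380,280),6)
snap("top","ti",(330,160,450,280),5)
E
```

```text
time_s: 11.28
tool_pos: [490.0, -195.8, 165.1]
ee_rot: [-0.002, 0.078, 0.997, 0.001]
wrist_force: [-0.2, -0.5, -1.7]
finger_gap: 36.3
t11.28 p [ 490.  -195.8  165.1] yawY 81.05 xyz [-0.048 -0.092  0.627] twist 0.01 F [-0.2 -0.5 -1.7] gap 36.3 q6 -1.80
```

View pics/si.png

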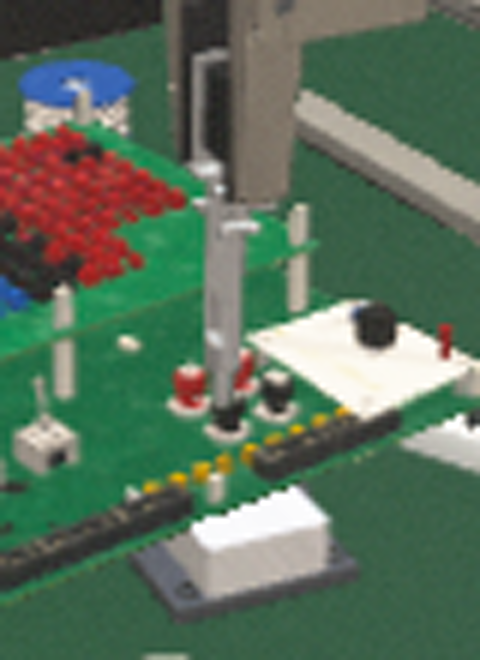

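View pics/ti.png

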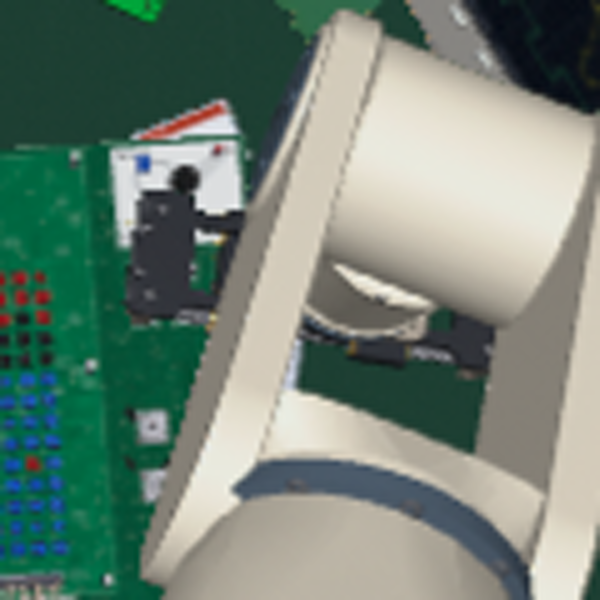

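```bash
python3 go.py 491.2 -199.7 137 81; python3 -m pendant '[{"fingers":0.36,"xyz":[-0.01,-0.01,0.0],"twist":0},{"fingers":0.36,"xyz":[-0.01,-0.01,0.1],"twist":0},{"fingers":0.36,"xyz":[-0.01,-0.01,0.2],"twist":0},{"fingers":0.36,"xyz":[-0.01,-0.01,0.3],"twist":0},{"fingers":0.36,"xyz":[-0.01,-0.01,0.4],"twist":0},{"fingers":0.36,"xyz":[-0.01,-0.01,0.5],"twist":0},{"fingers":0.36,"xyz":[-0.01,-0.01,0.57],"twist":0},{"fingers":0.36,"xyz":[-0.01,-0.01,0.62],"twist":0},{"fingers":0.36,"xyz":[-0.01,-0.01,0.65],"twist":0},{"fingers":0.36,"xyz":[-0.01,-0.01,0.65],"twist":0}]' 25
python3 go.py 491.2 -199.7 127 81
```

```text
t11.38 p [ 491.  -196.2  166.5] yawY 81.06 xyz [-0.02  -0.087  0.738] twist 0.01 F [-0.3  0.4 -0.8] gap 36.6 q6 -1.80
time_s: 12.22
tool_pos: [492.0, -197.4, 140.3]
ee_rot: [-0.0, 0.078, 0.997, 0.0]
wrist_force: [0.1, 0.0, -2.0]
finger_gap: 36.4
t12.22 p [ 492.  -197.4  140.3] yawY 81.02 xyz [ 0.01  -0.061  0.332] twist 0.00 F [ 0.1  0.  -2. ] gap 36.4 q6 -1.80
```

```bash
python3 -m pendant '[{"fingers":0.36,"xyz":[0.01,-0.05,0.0],"twist":0},{"fingers":0.36,"xyz":[0.01,-0.05,0.05],"twist":0},{"fingers":0.36,"xyz":[0.01,-0.05,0.1],"twist":0},{"fingers":0.36,"xyz":[0.01,-0.05,0.15],"twist":0},{"fingers":0.36,"xyz":[0.01,-0.05,0.2],"twist":0},{"fingers":0.36,"xyz":[0.01,-0.05,0.24],"twist":0},{"fingers":0.36,"xyz":[0.01,-0.05,0.27],"twist":0},{"fingers":0.36,"xyz":[0.01,-0.05,0.28],"twist":0},{"fingers":0.36,"xyz":[0.01,-0.05,0.28],"twist":0},{"fingers":0.36,"xyz":[0.01,-0.05,0.28],"twist":0}]' 25
python3 go.py 491.2 -199.7 124 81
```

```text
time_s: 13.05
tool_pos: [491.4, -199.3, 129.4]
ee_rot: [-0.0, 0.078, 0.997, 0.0]
wrist_force: [-0.4, -0.0, -0.9]
finger_gap: 36.7
t13.05 p [ 491.4 -199.3  129.4] yawY 81.02 xyz [ 0.004 -0.011  0.135] twist 0.00 F [-0.4 -0.  -0.9] gap 36.7 q6 -1.80
```

```bash
python3 - <<'E'
from h import *
snap("side","sj",(315,200,365,270),9)
E
```

```text
(no output)
```

View pics/sj.png

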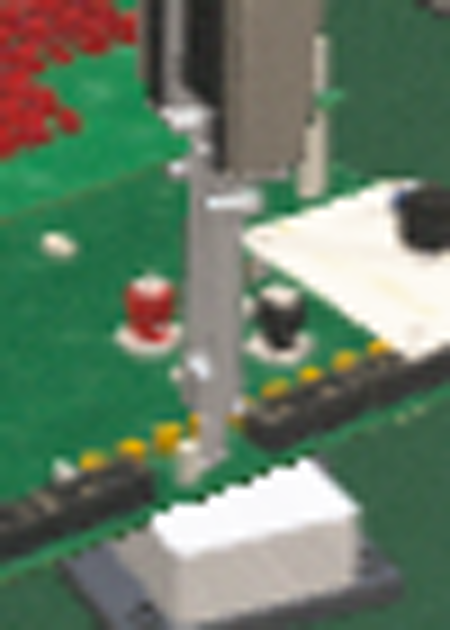

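```bash
python3 -m pendant '[{"fingers":0.36,"xyz":[0,-0.01,0.02],"twist":0},{"fingers":0.36,"xyz":[0,-0.01,0.04],"twist":0},{"fingers":0.36,"xyz":[0,-0.01,0.06],"twist":0},{"fingers":0.36,"xyz":[0,-0.01,0.08],"twist":0},{"fingers":0.36,"xyz":[0,-0.01,0.1],"twist":0},{"fingers":0.36,"xyz":[0,-0.01,0.12],"twist":0},{"fingers":0.36,"xyz":[0,-0.01,0.13],"twist":0},{"fingers":0.36,"xyz":[0,-0.01,0.13],"twist":0},{"fingers":0.36,"xyz":[0,-0.01,0.13],"twist":0},{"fingers":0.36,"xyz":[0,-0.01,0.13],"twist":0}]' 25
python3 go.py 491.2 -199.7 122 81
```

```text
time_s: 13.93
tool_pos: [491.3, -199.7, 124.2]
ee_rot: [0.0, 0.078, 0.997, -0.0]
wrist_force: [-0.1, -0.3, -1.2]
finger_gap: 36.3
t13.93 p [ 491.3 -199.7  124.2] yawY 81.02 xyz [0.004 0.    0.056] twist 0.00 F [-0.1 -0.3 -1.2] gap 36.3 q6 -1.80
```

```bash
python3 -m pendant '[{"fingers":0.36,"xyz":[0,0,0.02],"twist":0},{"fingers":0.36,"xyz":[0,0,0.03],"twist":0},{"fingers":0.36,"xyz":[0,0,0.04],"twist":0},{"fingers":0.36,"xyz":[0,0,0.05],"twist":0},{"fingers":0.36,"xyz":[0,0,0.06],"twist":0},{"fingers":0.36,"xyz":[0,0,0.07],"twist":0},{"fingers":0.36,"xyz":[0,0,0.08],"twist":0},{"fingers":0.36,"xyz":[0,0,0.08],"twist":0},{"fingers":0.36,"xyz":[0,0,0.08],"twist":0},{"fingers":0.36,"xyz":[0,0,0.08],"twist":0}]' 25
python3 go.py 491.2 -199.7 119 81
```

```text
time_s: 14.77
tool_pos: [491.4, -199.8, 121.0]
ee_rot: [0.0, 0.078, 0.997, -0.0]
wrist_force: [0.6, -0.3, -1.0]
finger_gap: 36.8
t14.77 p [ 491.4 -199.8  121. ] yawY 81.02 xyz [0.006 0.001 0.05 ] twist 0.00 F [ 0.6 -0.3 -1. ] gap 36.8 q6 -1.80
```

```bash
python3 -m pendant '[{"fingers":0.36,"xyz":[0,0,0.01],"twist":0},{"fingers":0.36,"xyz":[0,0,0.02],"twist":0},{"fingers":0.36,"xyz":[0,0,0.03],"twist":0},{"fingers":0.36,"xyz":[0,0,0.04],"twist":0},{"fingers":0.36,"xyz":[0,0,0.05],"twist":0},{"fingers":0.36,"xyz":[0,0,0.06],"twist":0},{"fingers":0.36,"xyz":[0,0,0.07],"twist":0},{"fingers":0.36,"xyz":[0,0,0.07],"twist":0},{"fingers":0.36,"xyz":[0,0,0.07],"twist":0},{"fingers":0.36,"xyz":[0,0,0.07],"twist":0}]' 25
python3 go.py 491.2 -199.7 119 81
python3 - <<'E'
from h import *
snap("side","sk",(315,200,365,270),9)
E
```

```text
time_s: 15.6
tool_pos: [491.4, -199.7, 118.2]
ee_rot: [0.0, 0.078, 0.997, -0.0]
wrist_force: [1.5, -1.0, -1.4]
finger_gap: 36.5
t15.60 p [ 491.4 -199.7  118.2] yawY 81.03 xyz [ 0.004 -0.    -0.02 ] twist 0.01 F [ 1.5 -1.  -1.4] gap 36.5 q6 -1.80
```

View pics/sk.png

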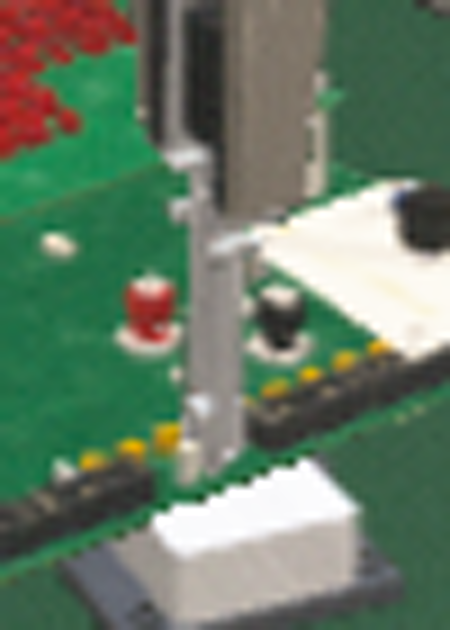

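```bash
python3 -m pendant '[{"fingers":0.36,"xyz":[0,0,0.01],"twist":0},{"fingers":0.36,"xyz":[0,0,0.02],"twist":0},{"fingers":0.36,"xyz":[0,0,0.03],"twist":0},{"fingers":0.36,"xyz":[0,0,0.04],"twist":0},{"fingers":0.36,"xyz":[0,0,0.05],"twist":0},{"fingers":0.36,"xyz":[0,0,0.05],"twist":0},{"fingers":0.36,"xyz":[0,0,0.05],"twist":0},{"fingers":0.36,"xyz":[0,0,0.05],"twist":0},{"fingers":0.36,"xyz":[0,0,0.05],"twist":0},{"fingers":0.36,"xyz":[0,0,0.05],"twist":0}]' 25
python3 go.py 491.2 -199.7 119 81
```

```text
time_s: 16.48
tool_pos: [491.3, -199.7, 116.2]
ee_rot: [0.0, 0.078, 0.997, -0.0]
wrist_force: [0.7, -1.7, -0.9]
finger_gap: 36.6
t16.48 p [ 491.3 -199.7  116.2] yawY 81.03 xyz [ 0.003 -0.001 -0.071] twist 0.01 F [ 0.7 -1.7 -0.9] gap 36.6 q6 -1.80
```

```bash
python3 -m pendant '[{"fingers":0.39,"xyz":[0,0,0],"twist":0},{"fingers":0.40,"xyz":[0,0,0],"twist":0},{"fingers":0.41,"xyz":[0,0,0],"twist":0},{"fingers":0.42,"xyz":[0,0,0],"twist":0},{"fingers":0.43,"xyz":[0,0,0],"twist":0},{"fingers":0.44,"xyz":[0,0,0],"twist":0},{"fingers":0.46,"xyz":[0,0,0],"twist":0},{"fingers":0.475,"xyz":[0,0,0],"twist":0},{"fingers":0.485,"xyz":[0,0,0],"twist":0},{"fingers":0.485,"xyz":[0,0,0],"twist":0}]' 25
python3 go.py 491.2 -199.7 119 81
python3 -m pendant '[{"fingers":0.485,"xyz":[0,0,0.01],"twist":0},{"fingers":0.485,"xyz":[0,0,0.02],"twist":0},{"fingers":0.485,"xyz":[0,0,0.03],"twist":0},{"fingers":0.485,"xyz":[0,0,0.04],"twist":0},{"fingers":0.485,"xyz":[0,0,0.05],"twist":0},{"fingers":0.485,"xyz":[0,0,0.06],"twist":0},{"fingers":0.485,"xyz":[0,0,0.07],"twist":0},{"fingers":0.485,"xyz":[0,0,0.08],"twist":0},{"fingers":0.485,"xyz":[0,0,0.09],"twist":0},{"fingers":0.485,"xyz":[0,0,0.09],"twist":0}]' 25
python3 go.py 491.2 -199.7 119 81
```

```text
time_s: 17.32
tool_pos: [491.3, -199.7, 116.2]
ee_rot: [-0.0, 0.078, 0.997, 0.0]
wrist_force: [-0.1, -0.4, -0.3]
finger_gap: 44.8
t17.32 p [ 491.3 -199.7  116.2] yawY 81.02 xyz [ 0.002 -0.001 -0.071] twist 0.00 F [-0.1 -0.4 -0.3] gap 44.8 q6 -1.80
time_s: 18.15
tool_pos: [491.3, -199.7, 112.5]
ee_rot: [-0.0, 0.078, 0.997, 0.0]
wrist_force: [0.5, -0.7, -1.4]
finger_gap: 44.6
t18.15 p [ 491.3 -199.7  112.5] yawY 81.02 xyz [ 0.002 -0.001 -0.163] twist 0.00 F [ 0.5 -0.7 -1.4] gap 44.6 q6 -1.80
```

```bash
python3 -m pendant '[{"fingers":0.485,"xyz":[0,0,0.01],"twist":0},{"fingers":0.485,"xyz":[0,0,0.02],"twist":0},{"fingers":0.485,"xyz":[0,0,0.03],"twist":0},{"fingers":0.485,"xyz":[0,0,0.04],"twist":0},{"fingers":0.485,"xyz":[0,0,0.05],"twist":0},{"fingers":0.485,"xyz":[0,0,0.06],"twist":0},{"fingers":0.485,"xyz":[0,0,0.06],"twist":0},{"fingers":0.485,"xyz":[0,0,0.06],"twist":0},{"fingers":0.485,"xyz":[0,0,0.06],"twist":0},{"fingers":0.485,"xyz":[0,0,0.06],"twist":0}]' 25
python3 go.py 491.2 -199.7 119 81
python3 - <<'E'
from h import *
snap("side","sl",(315,200,365,270),9)
E
```

```text
time_s: 18.98
tool_pos: [491.4, -199.7, 110.2]
ee_rot: [0.0, 0.078, 0.997, -0.0]
wrist_force: [-0.1, -0.2, 0.2]
finger_gap: 45.0
t18.98 p [ 491.4 -199.7  110.2] yawY 81.03 xyz [ 0.004 -0.001 -0.22 ] twist 0.01 F [-0.1 -0.2  0.2] gap 45.0 q6 -1.80
```

View pics/sl.png

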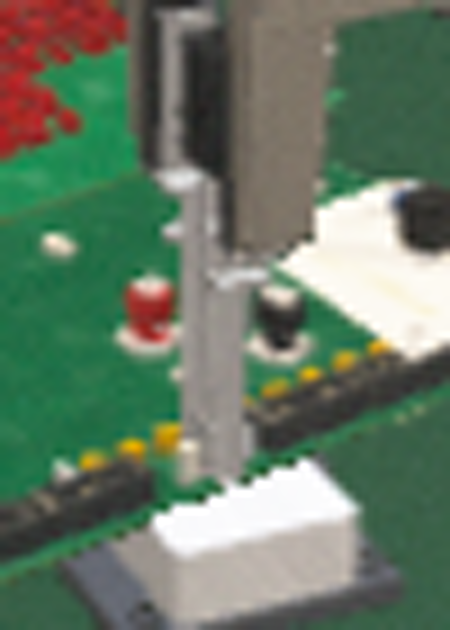

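```bash
python3 -m pendant '[{"fingers":0.485,"xyz":[0,0,0.005],"twist":0},{"fingers":0.485,"xyz":[0,0,0.01],"twist":0},{"fingers":0.485,"xyz":[0,0,0.015],"twist":0},{"fingers":0.485,"xyz":[0,0,0.02],"twist":0},{"fingers":0.485,"xyz":[0,0,0.025],"twist":0},{"fingers":0.485,"xyz":[0,0,0.03],"twist":0},{"fingers":0.485,"xyz":[0,0,0.035],"twist":0},{"fingers":0.485,"xyz":[0,0,0.04],"twist":0},{"fingers":0.485,"xyz":[0,0,0.04],"twist":0},{"fingers":0.485,"xyz":[0,0,0.04],"twist":0}]' 25
python3 go.py 491.2 -199.7 119 81
```

```text
time_s: 19.87
tool_pos: [491.2, -199.9, 108.9]
ee_rot: [-0.0, 0.078, 0.997, -0.0]
wrist_force: [-3.7, -1.3, 6.8]
finger_gap: 44.5
t19.87 p [ 491.2 -199.9  108.9] yawY 81.03 xyz [ 0.001  0.004 -0.253] twist 0.01 F [-3.7 -1.3  6.8] gap 44.5 q6 -1.80
```

```bash
python3 -m pendant '[{"fingers":0.485,"xyz":[0,0,0.005],"twist":0},{"fingers":0.485,"xyz":[0,0,0.01],"twist":0},{"fingers":0.485,"xyz":[0,0,0.012],"twist":0},{"fingers":0.485,"xyz":[0,0,0.014],"twist":0},{"fingers":0.485,"xyz":[0,0,0.016],"twist":0},{"fingers":0.485,"xyz":[0,0,0.018],"twist":0},{"fingers":0.485,"xyz":[0,0,0.02],"twist":0},{"fingers":0.485,"xyz":[0,0,0.02],"twist":0},{"fingers":0.485,"xyz":[0,0,0.02],"twist":0},{"fingers":0.485,"xyz":[0,0,0.02],"twist":0}]' 25
python3 go.py 491.2 -199.7 119 81
```

```text
time_s: 20.7
tool_pos: [491.4, -200.0, 108.4]
ee_rot: [0.0, 0.078, 0.997, -0.0]
wrist_force: [-2.9, -0.8, 10.0]
finger_gap: 44.5
t20.70 p [ 491.4 -200.   108.4] yawY 81.03 xyz [ 0.006  0.006 -0.264] twist 0.01 F [-2.9 -0.8 10. ] gap 44.5 q6 -1.80
```

```bash
python3 -m pendant '[{"fingers":0.485,"xyz":[0,0,0.005],"twist":0},{"fingers":0.485,"xyz":[0,0,0.01],"twist":0},{"fingers":0.485,"xyz":[0,0,0.013],"twist":0},{"fingers":0.485,"xyz":[0,0,0.016],"twist":0},{"fingers":0.485,"xyz":[0,0,0.02],"twist":0},{"fingers":0.485,"xyz":[0,0,0.022],"twist":0},{"fingers":0.485,"xyz":[0,0,0.025],"twist":0},{"fingers":0.485,"xyz":[0,0,0.025],"twist":0},{"fingers":0.485,"xyz":[0,0,0.025],"twist":0},{"fingers":0.485,"xyz":[0,0,0.025],"twist":0}]' 25
python3 go.py 491.2 -199.7 119 81
```

```text
time_s: 21.53
tool_pos: [491.9, -200.2, 108.0]
ee_rot: [0.001, 0.078, 0.997, -0.0]
wrist_force: [-3.4, -0.6, 13.8]
finger_gap: 44.8
t21.53 p [ 491.9 -200.2  108. ] yawY 81.04 xyz [ 0.018  0.011 -0.275] twist 0.01 F [-3.4 -0.6 13.8] gap 44.8 q6 -1.80
```

```bash
python3 -m pendant '[{"fingers":0.485,"xyz":[0,0,0.005],"twist":0},{"fingers":0.485,"xyz":[0,0,0.01],"twist":0},{"fingers":0.485,"xyz":[0,0,0.012],"twist":0},{"fingers":0.485,"xyz":[0,0,0.012],"twist":0},{"fingers":0.485,"xyz":[0,0,0.012],"twist":0},{"fingers":0.485,"xyz":[0,0,0.012],"twist":0},{"fingers":0.485,"xyz":[0,0,0.012],"twist":0},{"fingers":0.485,"xyz":[0,0,0.012],"twist":0},{"fingers":0.485,"xyz":[0,0,0.012],"twist":0},{"fingers":0.485,"xyz":[0,0,0.012],"twist":0}]' 25
python3 go.py 491.2 -199.7 119 81
python3 - <<'E'
from h import *
snap("side","sm",(315,200,365,270),9)
E
```

```text
time_s: 22.37
tool_pos: [492.1, -200.4, 107.8]
ee_rot: [0.001, 0.078, 0.997, -0.001]
wrist_force: [-4.2, -0.5, 16.5]
finger_gap: 44.7
t22.37 p [ 492.1 -200.4  107.8] yawY 81.04 xyz [ 0.026  0.014 -0.279] twist 0.01 F [-4.2 -0.5 16.5] gap 44.7 q6 -1.80
```

View pics/sm.png

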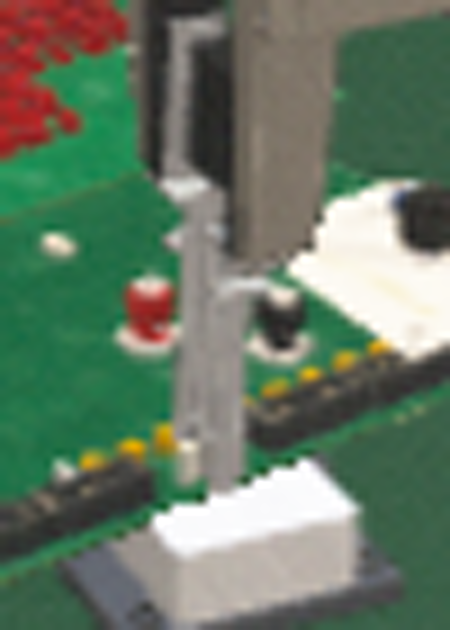

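```bash
python3 -m pendant '[{"fingers":0.485,"xyz":[0,0,0],"twist":0},{"fingers":0.485,"xyz":[0,0,0],"twist":0},{"fingers":0.485,"xyz":[0,0,0],"twist":0},{"fingers":0.485,"xyz":[0,0,0],"twist":0},{"fingers":0.485,"xyz":[0,0,0],"twist":0},{"fingers":0.485,"xyz":[0,0,0],"twist":0},{"fingers":0.485,"xyz":[0,0,0],"twist":0},{"fingers":0.485,"xyz":[0,0,0],"twist":0},{"fingers":0.485,"xyz":[0,0,0],"twist":0},{"fingers":0.485,"xyz":[0,0,0],"twist":0}]' 25
python3 go.py 491.2 -199.7 119 81
python3 -m pendant '[{"fingers":0.485,"xyz":[0,0,-0.03],"twist":0},{"fingers":0.485,"xyz":[0,0,-0.06],"twist":0},{"fingers":0.485,"xyz":[0,0,-0.1],"twist":0},{"fingers":0.485,"xyz":[0,0,-0.2],"twist":0},{"fingers":0.485,"xyz":[0,0,-0.3],"twist":0},{"fingers":0.485,"xyz":[0,0,-0.5],"twist":0},{"fingers":0.485,"xyz":[0,0,-0.75],"twist":0},{"fingers":0.485,"xyz":[0,0,-1.05],"twist":0},{"fingers":0.485,"xyz":[0,0,-1.4],"twist":0},{"fingers":0.485,"xyz":[0,0,-1.6],"twist":0}]' 25
python3 go.py 390 -120 200 81
python3 - <<'E'
from h import *
snap("side","sn",(310,180,370,270),8)
E
```

```text
time_s: 23.25
tool_pos: [492.2, -200.4, 107.9]
ee_rot: [0.001, 0.078, 0.997, -0.001]
wrist_force: [-3.8, -0.2, 17.6]
finger_gap: 45.0
t23.25 p [ 492.2 -200.4  107.9] yawY 81.04 xyz [ 0.026  0.014 -0.279] twist 0.01 F [-3.8 -0.2 17.6] gap 45.0 q6 -1.80
time_s: 24.08
tool_pos: [492.0, -200.0, 172.5]
ee_rot: [0.001, 0.078, 0.997, -0.0]
wrist_force: [0.4, -0.5, -1.5]
finger_gap: 44.7
t24.08 p [ 492.  -200.   172.5] yawY 81.02 xyz [ 2.83   1.576 -0.695] twist 0.00 F [ 0.4 -0.5 -1.5] gap 44.7 q6 -1.80
```

View pics/sn.png

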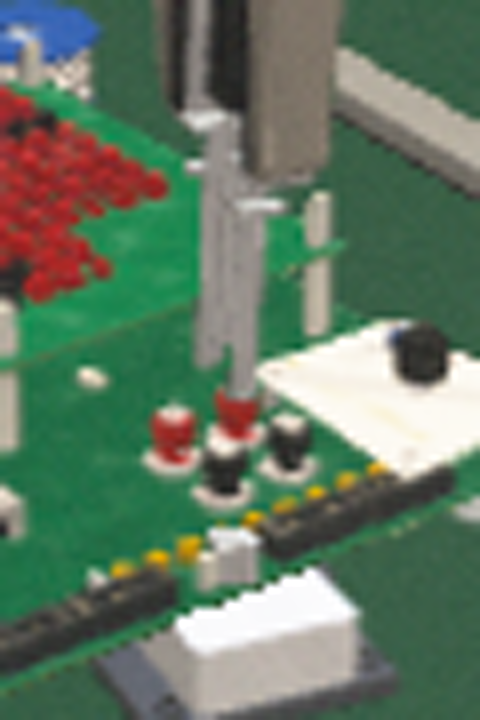

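```bash
python3 - <<'E'
from h import *
crop("pics/sn_full.png","so",(325,238,350,260),24)
y=np.radians(-9);u=np.array([np.cos(y),np.sin(y),0]);v=np.array([-np.sin(y),np.cos(y),0])
c=np.array([491.4,-199.7,0])
for z in(30,44,46,48):print(z,proj("side",[c+[0,0,z]+a*6*u+b*6*v for b in(-1,1) for a in(-1,1)]).round(1).tolist())
# tongs tips / handle tops
s=readout.get_state();p=s["tool_pos"];
print("tips",proj("side",[p+[0,0,-76.3]+b*12.5*v for b in(-1,1)]),"tabs",proj("side",[p+[0,0,-18.3]+b*19.5*v for b in(-1,1)]))
E
```

```text
30 [[337.5, 254.3], [342.2, 253.2], [335.3, 251.8], [340.0, 250.7]]
44 [[337.6, 249.1], [342.3, 248.0], [335.4, 246.6], [340.0, 245.5]]
46 [[337.6, 248.3], [342.3, 247.2], [335.4, 245.9], [340.1, 244.8]]
48 [[337.6, 247.6], [342.3, 246.5], [335.4, 245.1], [340.1, 244.0]]
tips [[342.11265204 229.45930006]
 [337.32799757 224.58364228]] tabs [[343.8888961  207.47960168]
 [336.23407959 200.42568584]]
```

View pics/so.png

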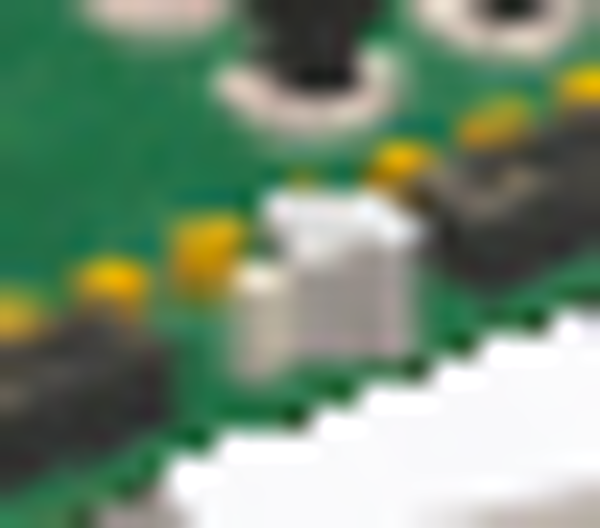

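```bash
python3 -m pendant '[{"fingers":0.485,"xyz":[0.3,0.1,-0.3],"twist":0},{"fingers":0.485,"xyz":[0.9,0.3,-0.6],"twist":0},{"fingers":0.485,"xyz":[1.6,0.6,-0.7],"twist":0},{"fingers":0.485,"xyz":[2.3,1.1,-0.7],"twist":0},{"fingers":0.485,"xyz":[2.8,1.8,-0.7],"twist":0},{"fingers":0.485,"xyz":[2.95,2.6,-0.7],"twist":0},{"fingers":0.485,"xyz":[3.0,3.4,-0.7],"twist":0},{"fingers":0.485,"xyz":[3.1,4.3,-0.7],"twist":-0.3},{"fingers":0.485,"xyz":[3.2,5.2,-0.7],"twist":-0.6},{"fingers":0.485,"xyz":[3.3,6.0,-0.7],"twist":-0.9}]' 20
python3 go.py 478.4 378 184 88.3; python3 go.py 410 180 200 88.3
```

```text
time_s: 24.97
tool_pos: [398.2, 59.9, 198.6]
ee_rot: [0.0, 0.039, 0.999, 0.0]
wrist_force: [0.3, 0.1, -0.6]
finger_gap: 44.4
t24.97 p [398.2  59.9 198.6] yawY 85.58 xyz [-1.386  8.084  0.37 ] twist -0.54 F [ 0.3  0.1 -0.6] gap 44.4 q6 -1.35
t24.97 p [398.2  59.9 198.6] yawY 85.58 xyz [-0.063  3.018 -0.033] twist -0.54 F [ 0.3  0.1 -0.6] gap 44.4 q6 -1.35
```

```bash
python3 -m pendant '[{"fingers":0.485,"xyz":[0,0.9,0],"twist":-0.1},{"fingers":0.485,"xyz":[0,1.8,0],"twist":-0.2},{"fingers":0.485,"xyz":[-0.1,2.7,0],"twist":-0.3},{"fingers":0.485,"xyz":[-0.3,3.6,0],"twist":-0.4},{"fingers":0.485,"xyz":[-0.6,4.5,0],"twist":-0.54},{"fingers":0.485,"xyz":[-0.9,5.4,0],"twist":-0.54},{"fingers":0.485,"xyz":[-1.1,6.3,0],"twist":-0.54},{"fingers":0.485,"xyz":[-1.3,7.2,0.2],"twist":-0.54},{"fingers":0.485,"xyz":[-1.386,7.8,0.4],"twist":-0.54},{"fingers":0.485,"xyz":[-1.386,8.08,0.6],"twist":-0.54}]' 20
python3 -m pendant '[{"fingers":0.485,"xyz":[0,0,0],"twist":0},{"fingers":0.485,"xyz":[0,0,0],"twist":0},{"fingers":0.485,"xyz":[0,0,0],"twist":0},{"fingers":0.485,"xyz":[0,0,0],"twist":0},{"fingers":0.485,"xyz":[0,0,0],"twist":0},{"fingers":0.485,"xyz":[0,0,0],"twist":0},{"fingers":0.485,"xyz":[0,0,0],"twist":0},{"fingers":0.485,"xyz":[0,0,0],"twist":0},{"fingers":0.485,"xyz":[0,0,0],"twist":0},{"fingers":0.485,"xyz":[0,0,0],"twist":0}]' 20
python3 go.py 478.4 378 184 88.3
python3 - <<'E'
from h import *
snap("side","sp",(215,110,255,175),13)
s=readout.get_state();p=s["tool_pos"]
y=np.radians(-1.7);u=np.array([np.cos(y),np.sin(y),0]);v=np.array([-np.sin(y),np.cos(y),0])
print("tips",proj("side",[p+[0,0,-76.3]+b*12.5*v for b in(-1,1)]).round(1).tolist(),"tabs",proj("side",[p+[0,0,-18.3]+b*19.5*v for b in(-1,1)]).round(1).tolist())
c=np.array([478.4,378,75]);print("slot",proj("side",[c+a*6*u+b*16.5*v for b in(-1,1) for a in(-1,1)]).round(1).tolist())
E
```

```text
time_s: 25.8
tool_pos: [479.7, 379.1, 173.8]
ee_rot: [0.001, 0.015, 1.0, 0.001]
wrist_force: [-0.6, -0.1, -1.5]
finger_gap: 44.8
time_s: 26.63
tool_pos: [478.9, 375.8, 174.4]
ee_rot: [0.0, 0.016, 1.0, 0.0]
wrist_force: [-0.8, -0.2, -0.9]
finger_gap: 44.4
t26.63 p [478.9 375.8 174.4] yawY 88.22 xyz [ 0.015  0.055 -0.24 ] twist -0.02 F [-0.8 -0.2 -0.9] gap 44.4 q6 -0.88
tips [[235.3, 156.2], [232.4, 154.0]] tabs [[234.5, 139.3], [230.0, 136.1]]
slot [[234.1, 163.6], [237.7, 162.9], [230.4, 160.5], [233.9, 159.8]]
```

View pics/sp.png

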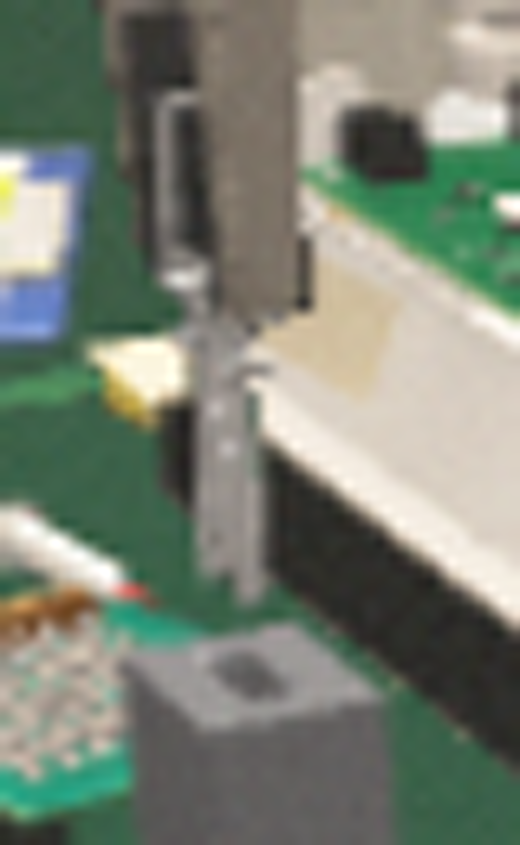

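```bash
python3 - <<'E'
from h import *
y=np.radians(-1.7);v=np.array([-np.sin(y),np.cos(y),0])
p=np.array([478.1,378.1,184.1])
print("tips first lift",proj("side",[p+[0,0,-76.3]+b*12.5*v for b in(-1,1)]).round(1).tolist())
crop("pics/sd_full.png","sq",(215,110,255,175),13)
E
python3 go.py 481.5 378 160 88.3
```

```text
tips first lift [[234.5, 153.2], [231.6, 150.9]]
t26.68 p [478.9 375.8 174.3] yawY 88.22 xyz [-0.063  0.057  0.358] twist -0.02 F [-0.   0.  -0.3] gap 44.9 q6 -0.88
```

View pics/sq.png

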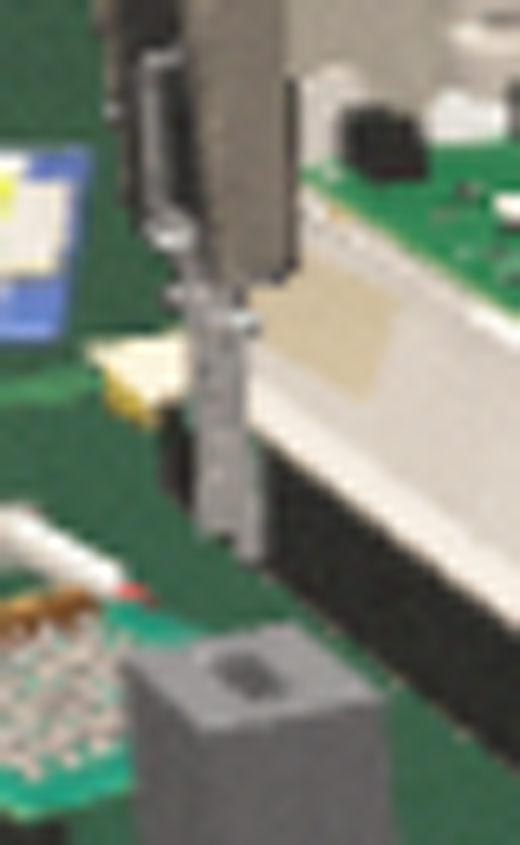

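```bash
python3 -m pendant '[{"fingers":0.485,"xyz":[-0.053,0.055,0],"twist":0},{"fingers":0.485,"xyz":[-0.053,0.055,0],"twist":0},{"fingers":0.485,"xyz":[-0.053,0.055,0],"twist":0},{"fingers":0.485,"xyz":[-0.053,0.055,0.1],"twist":0},{"fingers":0.485,"xyz":[-0.053,0.055,0.2],"twist":0},{"fingers":0.485,"xyz":[-0.053,0.055,0.35],"twist":0},{"fingers":0.485,"xyz":[-0.053,0.055,0.45],"twist":0},{"fingers":0.485,"xyz":[-0.053,0.055,0.5],"twist":0},{"fingers":0.485,"xyz":[-0.053,0.055,0.5],"twist":0},{"fingers":0.485,"xyz":[-0.053,0.055,0.5],"twist":0}]' 20
python3 go.py 481.1 378 145 88.3
python3 - <<'E'
from h import *
snap("side","sr",(215,110,255,175),13)
E
```

```text
time_s: 27.52
tool_pos: [481.0, 377.9, 154.1]
ee_rot: [-0.0, 0.016, 1.0, -0.0]
wrist_force: [-0.1, 0.6, -0.7]
finger_gap: 44.7
t27.52 p [481.  377.9 154.1] yawY 88.22 xyz [-0.002  0.002  0.228] twist -0.02 F [-0.1  0.6 -0.7] gap 44.7 q6 -0.88
```

View pics/sr.png

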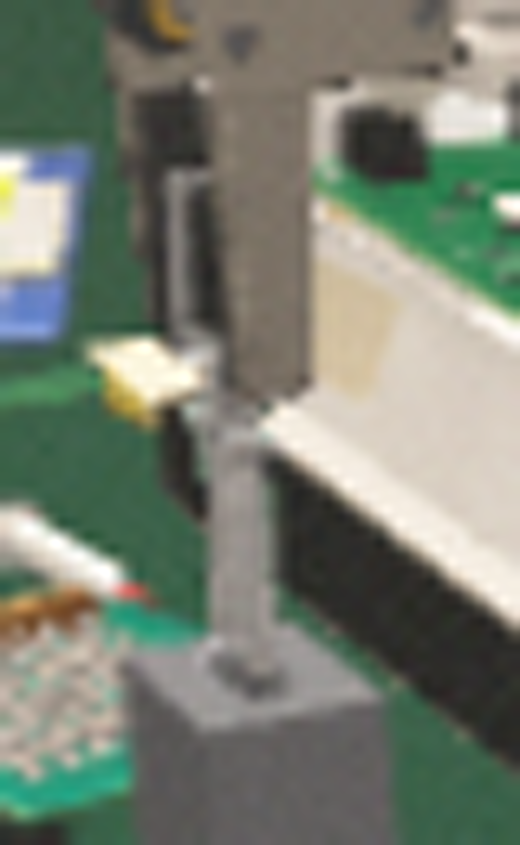

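```bash
python3 -m pendant '[{"fingers":0.485,"xyz":[0,0,0.05],"twist":0},{"fingers":0.485,"xyz":[0,0,0.1],"twist":0},{"fingers":0.485,"xyz":[0,0,0.15],"twist":0},{"fingers":0.485,"xyz":[0,0,0.2],"twist":0},{"fingers":0.485,"xyz":[0,0,0.25],"twist":0},{"fingers":0.485,"xyz":[0,0,0.3],"twist":0},{"fingers":0.485,"xyz":[0,0,0.3],"twist":0},{"fingers":0.485,"xyz":[0,0,0.3],"twist":0},{"fingers":0.485,"xyz":[0,0,0.3],"twist":0},{"fingers":0.485,"xyz":[0,0,0.3],"twist":0}]' 20
python3 go.py 480.8 378 100 88.3
```

```text
time_s: 28.4
tool_pos: [481.2, 378.0, 142.4]
ee_rot: [0.0, 0.016, 1.0, 0.0]
wrist_force: [0.2, -0.7, -1.7]
finger_gap: 44.9
t28.40 p [481.2 378.  142.4] yawY 88.22 xyz [ 0.01  -0.002  1.06 ] twist -0.02 F [ 0.2 -0.7 -1.7] gap 44.9 q6 -0.88
```

Tips are ~9 mm into the slot with no contact. I'll carry on down in steps.

```bash
python3 -m pendant '[{"fingers":0.485,"xyz":[0,0,0.05],"twist":0},{"fingers":0.485,"xyz":[0,0,0.12],"twist":0},{"fingers":0.485,"xyz":[0.005,0,0.2],"twist":0},{"fingers":0.485,"xyz":[0.005,0,0.28],"twist":0},{"fingers":0.485,"xyz":[0.01,0,0.36],"twist":0},{"fingers":0.485,"xyz":[0.01,0,0.44],"twist":0},{"fingers":0.485,"xyz":[0.01,0,0.52],"twist":0},{"fingers":0.485,"xyz":[0.015,0,0.58],"twist":0},{"fingers":0.485,"xyz":[0.015,0,0.6],"twist":0},{"fingers":0.485,"xyz":[0.015,0,0.6],"twist":0}]' 20
python3 go.py 480.3 378 97 88.3
```

```text
time_s: 29.23
tool_pos: [480.4, 377.9, 118.0]
ee_rot: [-0.0, 0.016, 1.0, -0.0]
wrist_force: [0.7, -0.9, -0.1]
finger_gap: 44.6
t29.23 p [480.4 377.9 118. ] yawY 88.22 xyz [0.002 0.002 0.525] twist -0.02 F [ 0.7 -0.9 -0.1] gap 44.6 q6 -0.88
```

```bash
python3 -m pendant '[{"fingers":0.485,"xyz":[0,0,0.05],"twist":0},{"fingers":0.485,"xyz":[0,0,0.12],"twist":0},{"fingers":0.485,"xyz":[0.003,0,0.2],"twist":0},{"fingers":0.485,"xyz":[0.005,0,0.28],"twist":0},{"fingers":0.485,"xyz":[0.008,0,0.36],"twist":0},{"fingers":0.485,"xyz":[0.01,0,0.42],"twist":0},{"fingers":0.485,"xyz":[0.01,0,0.48],"twist":0},{"fingers":0.485,"xyz":[0.01,0,0.51],"twist":0},{"fingers":0.485,"xyz":[0.01,0,0.52],"twist":0},{"fingers":0.485,"xyz":[0.01,0,0.52],"twist":0}]' 20
python3 go.py 480.3 378 93.5 88.3
```

```text
time_s: 30.07
tool_pos: [480.1, 378.0, 97.4]
ee_rot: [-0.0, 0.015, 1.0, -0.0]
wrist_force: [1.0, -0.5, -1.4]
finger_gap: 44.5
t30.07 p [480.1 378.   97.4] yawY 88.22 xyz [-0.006  0.     0.098] twist -0.02 F [ 1.  -0.5 -1.4] gap 44.5 q6 -0.88
```

```bash
python3 -m pendant '[{"fingers":0.485,"xyz":[0,0,0.02],"twist":0},{"fingers":0.485,"xyz":[0,0,0.04],"twist":0},{"fingers":0.485,"xyz":[0.005,0,0.06],"twist":0},{"fingers":0.485,"xyz":[0.005,0,0.08],"twist":0},{"fingers":0.485,"xyz":[0.005,0,0.095],"twist":0},{"fingers":0.485,"xyz":[0.005,0,0.105],"twist":0},{"fingers":0.485,"xyz":[0.005,0,0.105],"twist":0},{"fingers":0.485,"xyz":[0.005,0,0.105],"twist":0},{"fingers":0.485,"xyz":[0.005,0,0.105],"twist":0},{"fingers":0.485,"xyz":[0.005,0,0.105],"twist":0}]' 20
python3 go.py 480.3 378 93.5 88.3
```

```text
time_s: 30.9
tool_pos: [479.9, 378.0, 93.6]
ee_rot: [0.0, 0.015, 1.0, 0.0]
wrist_force: [-1.3, -2.1, 4.4]
finger_gap: 44.7
t30.90 p [479.9 378.   93.6] yawY 88.22 xyz [-0.01  -0.001  0.003] twist -0.02 F [-1.3 -2.1  4.4] gap 44.7 q6 -0.88
```

Seated with about 5 N of contact at the same height as the first grasp. I'll open slowly and stay level.

```bash
python3 -m pendant '[{"fingers":0.49,"xyz":[0,0,0],"twist":0},{"fingers":0.50,"xyz":[0,0,0],"twist":0},{"fingers":0.51,"xyz":[0,0,-0.02],"twist":0},{"fingers":0.52,"xyz":[0,0,-0.03],"twist":0},{"fingers":0.53,"xyz":[0,0,-0.03],"twist":0},{"fingers":0.54,"xyz":[0,0,-0.03],"twist":0},{"fingers":0.58,"xyz":[0,0,-0.03],"twist":0},{"fingers":0.65,"xyz":[0,0,-0.03],"twist":0},{"fingers":0.8,"xyz":[0,0,-0.03],"twist":0},{"fingers":0.95,"xyz":[0,0,-0.03],"twist":0}]' 20
python3 go.py 480.3 378 180 88.3
python3 - <<'E'
from h import *
snap("side","ss",(200,90,270,180),8)
E
```

```text
time_s: 31.73
tool_pos: [479.9, 378.0, 94.5]
ee_rot: [0.0, 0.016, 1.0, 0.0]
wrist_force: [-0.3, -0.0, -0.4]
finger_gap: 71.2
t31.73 p [479.9 378.   94.5] yawY 88.22 xyz [-1.000e-02 -1.000e-03 -2.137e+00] twist -0.02 F [-0.3 -0.  -0.4] gap 71.2 q6 -0.88
```

View pics/ss.png

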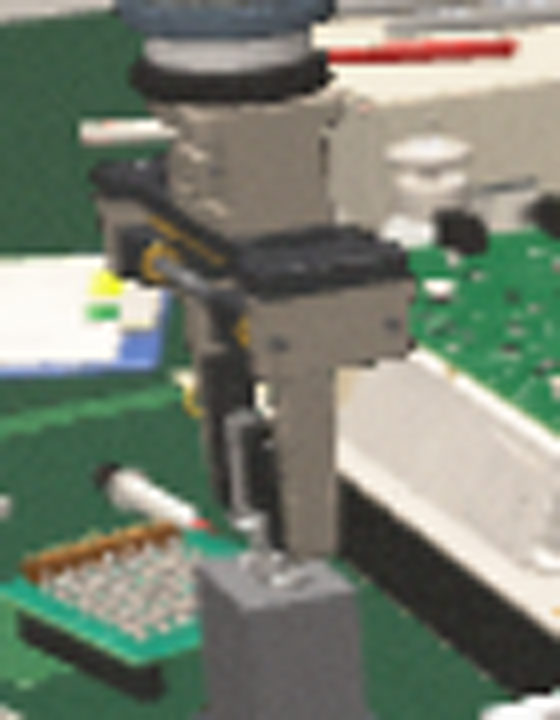

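Tongs stand in the slot. Next I open fully, retreat upward, and move aside for a clear view.

```bash
python3 -m pendant '[{"fingers":1,"xyz":[0,0,0],"twist":0},{"fingers":1,"xyz":[0,0,0],"twist":0},{"fingers":1,"xyz":[0,0,-0.2],"twist":0},{"fingers":1,"xyz":[0,0,-0.5],"twist":0},{"fingers":1,"xyz":[0,0,-1.0],"twist":0},{"fingers":1,"xyz":[0,0,-1.6],"twist":0},{"fingers":1,"xyz":[0,0,-2.2],"twist":0},{"fingers":1,"xyz":[0,0,-2.8],"twist":0},{"fingers":1,"xyz":[0,0,-3.2],"twist":0},{"fingers":1,"xyz":[0,0,-3.2],"twist":0}]' 20
python3 go.py 300 540 222 88.3
```

```text
time_s: 32.62
tool_pos: [481.7, 379.5, 227.8]
ee_rot: [0.003, 0.016, 1.0, 0.002]
wrist_force: [0.3, -0.7, -0.4]
finger_gap: 91.6
t32.62 p [481.7 379.5 227.8] yawY 88.22 xyz [4.665 3.87  0.136] twist -0.02 F [ 0.3 -0.7 -0.4] gap 91.6 q6 -0.87
```

```bash
python3 -m pendant '[{"fingers":1,"xyz":[0.7,0.5,0],"twist":0},{"fingers":1,"xyz":[1.4,1.1,0],"twist":0},{"fingers":1,"xyz":[2.1,1.7,0],"twist":0},{"fingers":1,"xyz":[2.8,2.3,0],"twist":0},{"fingers":1,"xyz":[3.5,2.9,0],"twist":0},{"fingers":1,"xyz":[4.2,3.5,0],"twist":0},{"fingers":1,"xyz":[4.4,4.0,0],"twist":0},{"fingers":1,"xyz":[4.4,4.1,0],"twist":0},{"fingers":1,"xyz":[4.4,4.1,0],"twist":0},{"fingers":1,"xyz":[4.4,4.1,0],"twist":0}]' 20
python3 - <<'E'
from h import *
snap("side","su",(205,120,365,270),5)
snap("top","tu",(150,160,410,300),3)
crop("pics/su_full.png","sv",(215,130,255,175),13)
crop("pics/su_full.png","sw",(325,238,350,260),24)
crop("pics/tu_full.png","tv",(365,215,400,250),16)
E
```

```text
time_s: 33.45
tool_pos: [309.3, 546.7, 222.1]
ee_rot: [-0.0, 0.015, 1.0, -0.001]
wrist_force: [0.1, -0.2, 1.1]
finger_gap: 91.9
```

View pics/su.png

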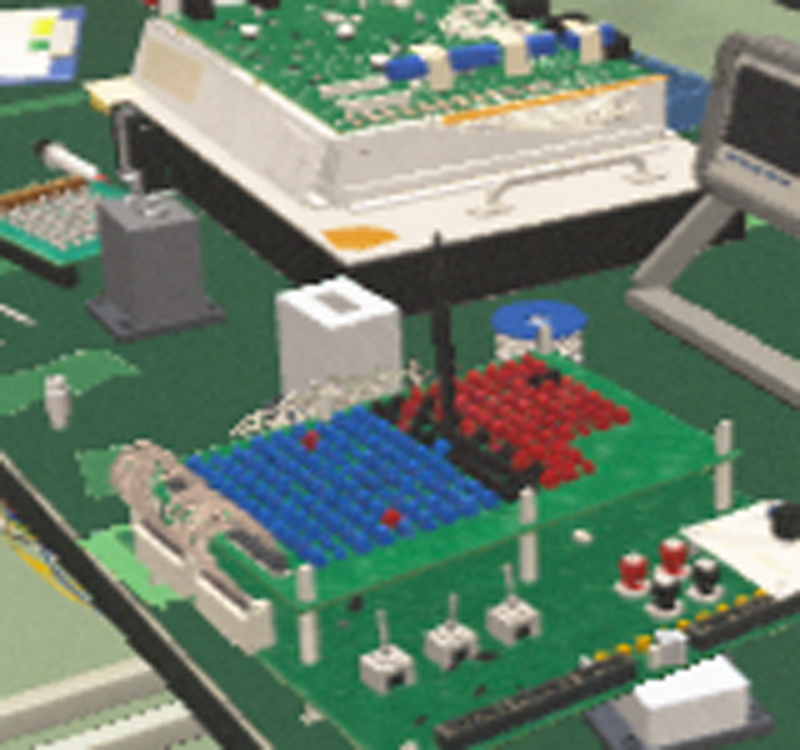

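View pics/tu.png

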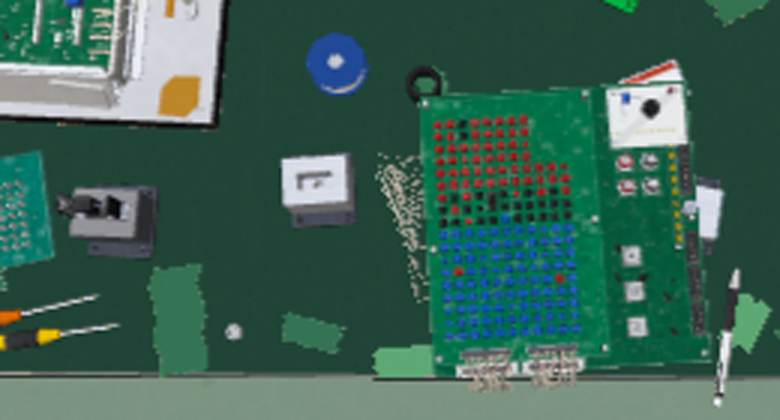

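View pics/sv.png

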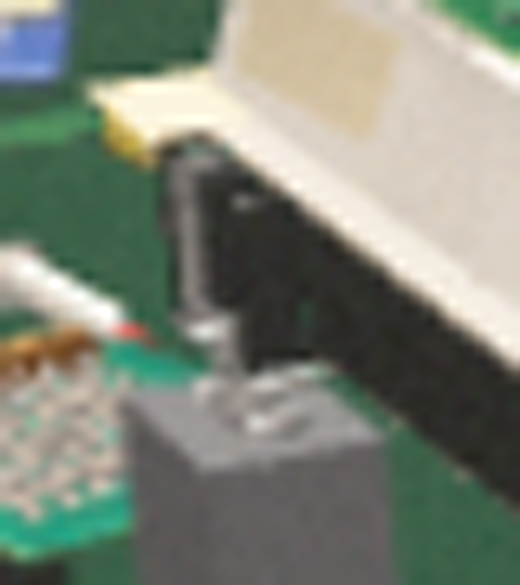

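View pics/sw.png

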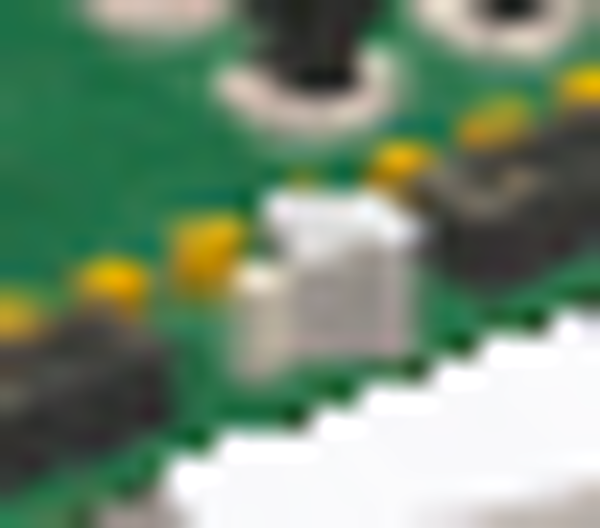

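View pics/tv.png

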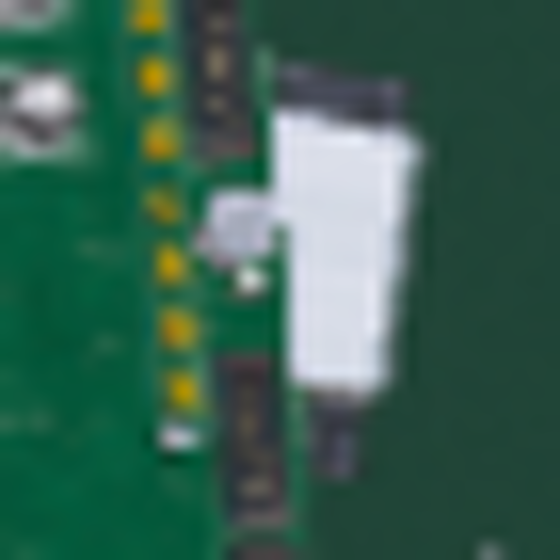

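```bash
python3 - <<'E'
from h import *
print(tri((338.9,246.9),(379.5,228.6)))
print(proj("side",[491.4,-199.7,44]),proj("top",[491.4,-199.7,44]))
s=readout.get_state();print(s["time_s"],s["wrist_force"])
E
```

```text
(array([ 491.2127653 , -198.80884813,   44.4625146 ]), np.float64(1.6948957396582278))
[[338.82396331 247.29290178]] [[379.90518476 228.31060899]]
33.55 [ 0.13547221  0.38285452 -0.13760669]
```

```bash
python3 -c "
from plant import robot
print(robot.sign_off())"
```

```text
the job is handed in; nothing more can be done
None
```

The job is handed in, at about 33.6 s of the 64 s. I squeezed the tongs on the pin's head in the pocket and drew it out. I started its shank in the hole of the white low block and let the tongs spring open. I then pressed the pin home with the rod and put the tongs back in their stand.

**Last checks**
- **Pin seated:** triangulating the top of the head from both cameras gave (491, −199, 44.5 mm), against 44 mm for fully home. The two rays missed each other by 1.7 mm.
- **Press force:** the readings at the end of successive moves were 13.8, 16.5 and 17.6 N, so it leaned on the pin at about 16–17 N for roughly a second. No reading passed 18 N, though I read force only at the end of each move.
- **Pocket:** the wrist force stayed within about 2 N, with no contact felt.
- **Tongs:** the last side picture shows them upright, with their tabs on the stand's top. The hand is clear and reads near 0 N.
- **Other things:** none looked moved in the last pictures.

**What disagreed**
- **Circuit board:** the pictures show it lying over the low block's hole. I worked the hole's position out from the block's visible edge, and the pin passed through the board's place with no force felt.
- **Sprung ball:** I felt no clear click as the pin went past it. The force only rose near the fully home height, with about 4 N sideways.
- **Tilt:** pressing tilted the tongs by about 2° in the grip. I shifted the return into the stand to allow for it.

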